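# Get the bladed press tip out of the hasp-locked spares case

### The job

Get the bladed press tip ready for the changeover: push the staple's wing on the spares case down against its spring and turn it in line with the slot, flip the hasp off over the front so that it hangs clear, and only then raise the lid all the way until it stands open by itself. Take the longer, bladed tip out and lay it gently on its foot, blade up, in the black parts tray, without dropping it; leave the other tip in its cell and everything else where it is.

Things in the scene. Friction and masses are not known exactly. Their poses are not given: they have to be found in the camera images.
- case: grey steel spares case, fixed to the worktop, 150 (x) x 200 (y) x 88 mm high without the lid, walls 4 mm. Origin: centre of its underside; own -x is the front (hasp side, toward the robot), own z up. Inside is a black bed 42 mm above the origin, split by a 12 mm high, 6 mm wide divider along own x into a left (+y) and a right (-y) cell, one tip in each
- lid (a joint): lid of the case, 154 x 204 x 12 mm, 0.4 kg, hinged along the rear edge: 0 shut, grows as the front edge rises, 2.0 rad fully open (stop, leaning back). Its hinge is stiff: it stays where it is left; about 4 to 6 N at the front edge move it
- lid_hinge (a point): a point in the middle of the lid's hinge axis (the axis is the case's y axis), 78.5 mm behind the case's centre, 90 mm up
- tab_left (a point): middle of the rolled end of the left (case +y) steel lift tab on the lid's front edge: the roll is 24 mm long along the case's y and 9 mm thick, 26 mm ahead of the lid's front edge, 101.5 mm above the case's underside when shut; the tab behind it is 22 mm wide and 3 mm thick. Pinched by the two ends of the roll, it can pivot between the fingers while the lid turns
- tab_right (a point): the same on the right (case -y) lift tab; the tabs are 65 mm either side of the hasp
- hasp (a joint): hasp strap, 28 mm wide, 3 mm thick, hinged at the top of the case's front: 0 lying back flat over the lid (the lid's top is 100 mm above the case's underside, the strap's top 105 mm), 1.57 upright, 4.5 hanging down the front (stop). Swings freely: let go before upright it falls back on the lid, past upright it drops over the front
- hasp_hinge (a point): middle of the hasp's hinge axis (along the case's y), 85 mm ahead of the case's centre, 103.5 mm up
- hasp_curl (a point): middle of the rolled free end of the hasp: roll 28 mm long along the case's y, 9 mm thick, 68 mm from the hasp's hinge axis, 7 mm above the lid's top when shut. Pinched by the two ends of the roll it can pivot between the fingers as the hasp swings. The strap has a 38 x 12 mm slot, 17 to 55 mm from its hinge axis, through which the staple stands
- staple_push (a joint): how far the staple is pushed down (m): 0 up, 0.0045 at its stop; a spring of 5 N (up) to 10 N (down) pushes it up. It can turn only while it is pushed down more than 0.0035 (forced without that it gives a little and springs back); let up at either end of its turn it springs up and is locked there
- staple_turn (a joint): turn of the staple's wing, counter-clockwise from above: 0 locked, wing lying across the slot and over the strap, so that the hasp cannot lift; 1.4 rad (stop) in line with the slot, so that the hasp can be lifted over it
- staple_wing (a point): centre of the staple's steel wing, a flat upright tab 22 mm long (own x), 8 mm thick (own y), 19.5 mm high, standing on a thin neck; 33 mm behind the hasp's hinge axis on the lid; its top is 30 mm and its lower edge 10.5 mm above the lid's top, 5.5 mm clear of the strap
- blade_tip_center (a point): centre of the bladed press tip: steel bar 72 mm long (own y), foot 12 mm wide (own x) and 14 mm high, with a 4 mm wide blade 5 mm high along its top (own z up), 19 mm high in all, about 0.09 kg. It lies along the case's x in one of the two cells; origin 9.5 mm above its underside
- flat_tip_center (a point): centre of the other tip, a plain flat bar 58 x 10 x 8 mm, 0.036 kg, in the other cell; it stays there
- tray: loose black parts tray, 80 (own x) x 125 (own y) x 16 mm, walls 2 mm, floor 2 mm thick, 0.12 kg; origin: centre of its underside. A thumb screw stands in one corner (own -x, -y); the rest of the floor is free
- thumb_screw: knurled thumb screw standing on its head (22 mm wide, 25 mm high) in the tray's corner; bystander
- film_reel: white film reel, 68 mm wide, 12 mm high, lying flat; bystander (origin at its underside)
- kapton_tape: amber tape roll, 72 mm wide, 12 mm high, lying flat; bystander
- swab_cup: clear cup with swabs, 51 mm wide, 109 mm high; bystander
- amber_dropper: amber dropper bottle, 30 mm wide, 104 mm high; bystander
- wipe_pack: white pack of wipes, 60 x 105 x 22 mm; bystander
- marker_blue: white pen with a blue cap, 139 mm long, 12 mm thick, lying on the worktop; bystander
- tweezers: black tweezers, 127 mm long, 10 mm high, lying in front of the case; bystander
- loupe: black loupe, 37 mm wide, 40 mm high; bystander
Mind the look-alikes: they are no part of the job. There is more than one size of the tray; the job needs the larger.

How it is judged:
On the way, in this order (a step that is already met when the one before it is completed fails the run):
1. the staple's wing is turned in line with the slot (value of joint staple_turn above 1.25 rad), for 0.2 s.
2. the hasp is off the staple and swung over the front, past upright, the lid still shut (value of joint hasp above 2.2 rad and value of joint lid below 0.1 rad), for 0.2 s.
3. the lid is raised past upright (value of joint lid above 1.5 rad), for 0.2 s.
At the end, for the whole second after the job is handed in: the lid stands open past upright (over 1.5 rad), the hasp hangs over the front, the bladed tip rests flat on the tray's floor, blade up, inside its walls, released and at rest, and the flat tip is within 40 mm of where it lay (value of joint lid above 1.5 rad and value of joint hasp above 2.2 rad and x of blade_tip_center in the frame of tray between -0.036 and 0.036 m and y of blade_tip_center in the frame of tray between -0.058 and 0.058 m and z of blade_tip_center in the frame of tray below 0.0145 m and angle between blade_tip_center's own z axis and vertical below 0.12 rad and linear speed of each of tray, blade_tip below 0.02 m/s and distance of flat_tip_center from where it was at the start of the episode below 0.04 m); the robot touches nothing.
It fails at once if the lid was raised with the hasp still over it (value of joint lid above 0.15 rad and value of joint hasp below 1.75 rad).
It fails at once if the bladed tip was dropped (fell faster than 0.5 m/s out of the fingers) (linear speed of blade_tip above 0.5 m/s and contact force between the fingers and blade_tip below 0.05 N).
It fails at once if a bystander or the tray was knocked over or pushed by more than 40 mm (distance of any of film_reel, kapton_tape, wipe_pack, loupe, marker_blue, tweezers, thumb_screw, tray, swab_cup, amber_dropper from where it was at the start of the episode above 0.04 m or angle between any of loupe, swab_cup, amber_dropper, thumb_screw's own z axis and vertical above 0.6 rad).
It also fails if it takes over 72 s, if anything falls off the work surface, if the arm or the gripper's body presses on something with over 40 N, if the wrist force passes 120 N, or if a joint passes its speed limit or range.

### The arm

A 7-joint arm with a two-finger parallel gripper is mounted at the origin on a cart in front of the work surface, level with it; the furniture and walls round the work are solid. World frame = base frame: x ahead of the robot, y to its left, z up, the work surface at z = 0. Lengths are in m, angles in rad, forces in N, time in s.
With the tool pointing down it reaches from about 0.425 to 0.825 m from the base axis. Payload 3.6 kg.
Tool frame: the origin (TCP) lies midway between the tips of the shut fingers; the grasp point (between the pads) lies 19 mm behind it; x points along the fingers, y is the direction in which the jaws open and shut, and the axes are right-handed (so a half turn about x gives the same grasp; the last joint's range is limited). The gripper opens to 93 mm and grips with 3 to 60 N. Pads are 15 mm wide; open, the fingers measure 128 mm over their backs; the gripper's body (75 mm by 188 mm) begins 65 mm behind the grasp point.
Start: joints at [1.286, 0.615, -0.013, 1.423, 0.008, 1.103, -0.04], TCP at [0.166, -0.628, 0.219] pointing down, gripper open.
Joint ranges: [-3.12, 3.12], [-0.3, 2.06], [-1.34, 1.32], [0.26, 2.42], [-1.36, 4.5], [0.01, 1.98], [-2.84, 2.84]. Speed limits (rad/s): [2.79, 2.79, 3.14, 3.14, 3.14, 3.14, 3.14].

### API

Orientations are given as a unit quaternion [w, x, y, z].
In Python, from rig import status, vision, ctrl gives the robot as it stands.
- The arm moves only by the tool apply_moves, never from a script. Its argument "moves" is a list of rows, each a list of 5 numbers: the opening, from 0 (shut) to 1 (fully open), then the shift along the tool's x, y, z in mm, then the turn about the tool's x in rad. In form: [[grip, x, y, z, turn], ...]. A call has 1 to 8 rows; each row is the pose to reach, as a shift and turn from the pose commanded when the call began, along the tool's axes at that moment; what a row does not reach only later rows make up. A row lasts 1/8 s, in which the tool goes at most 62.5 mm and 10.7 degrees, less where a joint would pass 70% of its speed; a pose out of reach is approached as far as the arm can. A call with a gripper value outside its range is refused whole. The fingers move at their own pace and stop on an object; "force" is the grip in N (left out, the last holds). Time passes only in rows, so rows that repeat a pose let the fingers close. It gives the time, the measured TCP pose, the force and the opening at its end, in the units of the state.
- status.get_obs(): the state, without advancing time (a new reading comes with each control period).
- vision.grab_frame(name): name is "scene" or "top"; returns the picture (480x640x3 uint8, blue, green, red); there is no depth.
- vision.calibration(name): a dict with "fov_y" (degrees; the focal length in pixels is half the picture's height over the tangent of half this angle, whatever the lens; pixels are square), "cx", "cy" (the principal point, pixels), "k1" (the pictures are not rectified: a ray, as slopes to the right and down, at radius r is drawn at 1 + k1 r^2 times it, then the intrinsics apply), "R" (3x3) and "t" (3): a world point X has camera coordinates R X + t. Camera axes: x right, y down, z forward; pixel columns grow to the right and rows downward; lengths in m; the calibration is good to about 2 mm. A picture is of the moment at which its call begins. calibration takes no time and is no camera call.
- ctrl.hand_in(): hands the job in, once; it reports no verdict.
The state is a dict: "t": time; "joints": joint angles; "joint_velocities": joint speeds; "effort": joint torques, N m; "tool_pos": TCP position; "tool_rot": TCP orientation; "ft_force": force on the tool from outside, world axes, zero at the start; "moment": the same for the moment, N m; "opening": finger opening in m.
Only numpy, scipy, OpenCV 4.12 (cv2) and the standard library are available. Lean on these libraries where they do the work, as an engineer would, in place of code of your own. Each camera call takes 0.05 s, during which the arm holds its last target.

## Working session

There is one attempt and no reset: what is moved stays moved. The work goes in short steps, Python scripts to look and compute and a tool call to move; the robot and the scene stay as the last step left them, time stands still between calls to the robot, and variables do not carry over. Pictures are saved under pics/ and viewed, and the job is handed in when it is done.

Besides the shell and the picture viewer there is one more tool, called after ">>>" as name([rows], argument=value, ...), one row to a line, values as JSON. apply_moves: Moves the arm, as the interface text tells. Its arguments: {"type":"object","properties":{"moves":{"type":"array","items":{"type":"array","items":{"type":"number"}}},"force":{"type":"number"}},"required":["moves"]}

```bash
ls; mkdir -p pics; python3 - <<'E'
from rig import status, vision, ctrl
import cv2
for n in ("scene","top"):
    cv2.imwrite(f"pics/{n}0.png",vision.grab_frame(n)); print(n,vision.calibration(n))
print(status.get_obs())
E
```

```text
pics
scene {'fov_y': 42.60663338838034, 'cx': 310.4185217147701, 'cy': 236.77384881539083, 'k1': -0.12151072443180799, 'R': array([[ 0.63955357, -0.76869016,  0.00930965],
       [-0.35409337, -0.30531304, -0.88396936],
       [ 0.68234091,  0.56204928, -0.46745214]]), 't': array([-0.31362136,  0.26447521,  1.04603908])}
top {'fov_y': 53.72897875701751, 'cx': 319.9961265340383, 'cy': 237.65747453329777, 'k1': -0.006421237784948254, 'R': array([[-0.02841919, -0.99946926, -0.01592306],
       [-0.99299158,  0.03005596, -0.1142994 ],
       [ 0.11471732,  0.01256317, -0.99331873]]), 't': array([0.04151528, 0.50125982, 1.21081267])}
{'t': 0.1, 'joints': array([ 1.28549752,  0.61581584, -0.01260947,  1.42468719,  0.0081165 ,
        1.10341991, -0.04042257]), 'joint_velocities': array([ 6.81357387e-04, -1.56357204e-03,  4.82714559e-05, -3.73379641e-03,
        3.04373817e-04, -1.14635426e-03,  1.73279865e-03]), 'effort': array([ 7.66870908e-04, -4.60041332e+01,  2.10050270e-01, -1.66244888e+01,
       -6.11325796e-02,  1.69333600e-02,  1.29754876e-04]), 'tool_pos': array([ 0.16617282, -0.62768003,  0.21761842]), 'tool_rot': array([-0.0904625 , -0.70107232, -0.09205652,  0.70131286]), 'ft_force': array([ 0.13309358,  0.82444919, -0.01434735]), 'moment': array([ 0.01080279, -0.02790224,  0.00198512]), 'opening': 0.09312412792113539}
```

View pics/scene0.png

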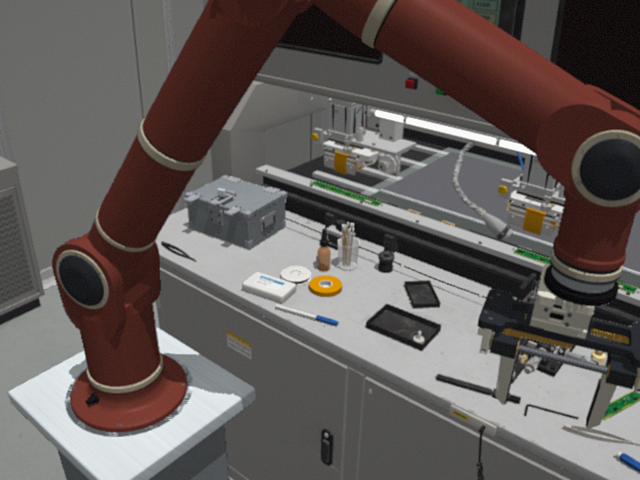

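View pics/top0.png

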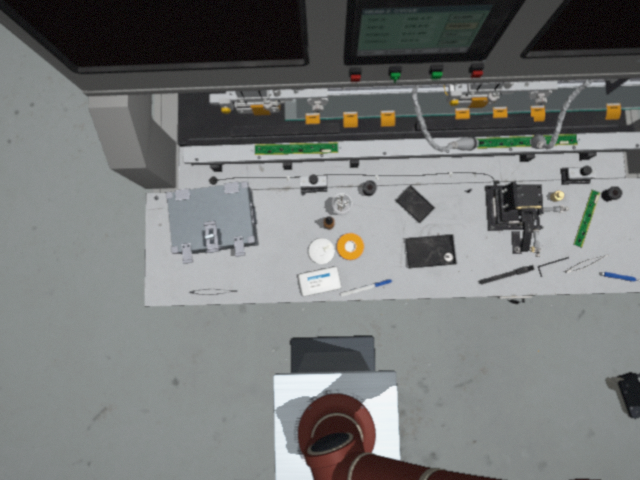

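```bash
cat > h.py <<'E'
import numpy as np, cv2
from rig import status, vision, ctrl
from scipy.spatial.transform import Rotation as Rn
def cal(n):
    c=vision.calibration(n); f=240/np.tan(np.radians(c['fov_y']/2))
    K=np.array([[f,0,c['cx']],[0,f,c['cy']],[0,0,1]]); return K,np.array([c['k1'],0,0,0,0.]),np.array(c['R']),np.array(c['t'])
def proj(n,X):
    K,D,R,t=cal(n); return cv2.projectPoints(np.atleast_2d(np.asarray(X,float)),cv2.Rodrigues(R)[0],t,K,D)[0][:,0]
def ray(n,uv):
    K,D,R,t=cal(n); p=cv2.undistortPoints(np.array([[uv]],float),K,D)[0,0]
    return -R.T@t, R.T@np.array([p[0],p[1],1])
def atz(n,uv,z):
    o,d=ray(n,uv); return o+d*(z-o[2])/d[2]
def tri(uvs,uvt):
    A=[];b=[]
    M=np.zeros((3,3));v=np.zeros(3)
    for n,uv in (("scene",uvs),("top",uvt)):
        o,d=ray(n,uv); d=d/np.linalg.norm(d); P=np.eye(3)-np.outer(d,d); M+=P; v+=P@o
    return np.linalg.solve(M,v)
def snap(n,name,crop=None,s=1):
    im=vision.grab_frame(n); cv2.imwrite(f"pics/raw_{name}.png",im)
    if crop: 
        x0,y0,x1,y1=crop; im=im[y0:y1,x0:x1]
    im=cv2.resize(im,None,fx=s,fy=s,interpolation=cv2.INTER_CUBIC); cv2.imwrite(f"pics/{name}.png",im)
def pose():
    o=status.get_obs(); q=o['tool_rot']; R=Rn.from_quat([q[1],q[2],q[3],q[0]]).as_matrix(); return o,np.array(o['tool_pos']),R
E
python3 - <<'E'
import cv2
s=cv2.imread('pics/scene0.png');t=cv2.imread('pics/top0.png')
def c(im,x0,y0,x1,y1,k,n): cv2.imwrite(f'pics/{n}.png',cv2.resize(im[y0:y1,x0:x1],None,fx=k,fy=k,interpolation=cv2.INTER_CUBIC))
c(s,160,160,300,265,5.5,'sc_case');c(t,140,165,270,305,4.2,'tp_case');c(t,290,170,470,305,4.4,'tp_tray');c(s,230,210,450,360,3.6,'sc_tray')
E
```

```text
(no output)
```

View pics/sc_case.png

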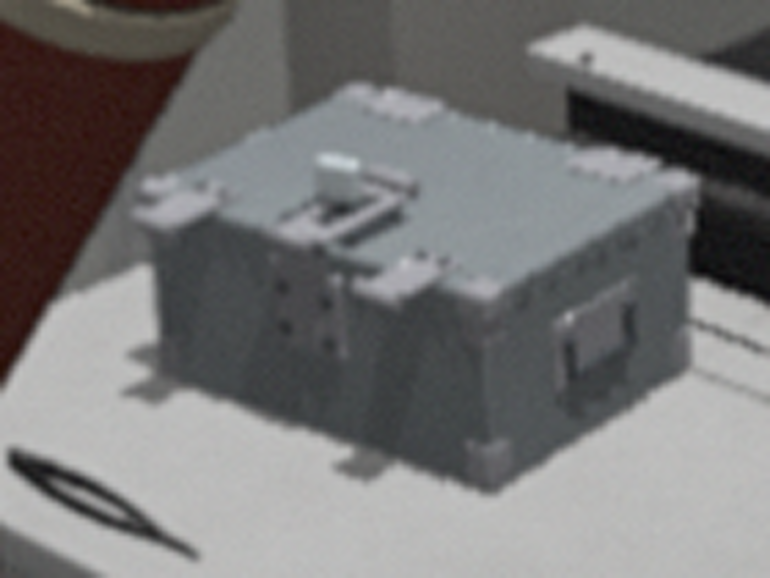

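View pics/tp_case.png

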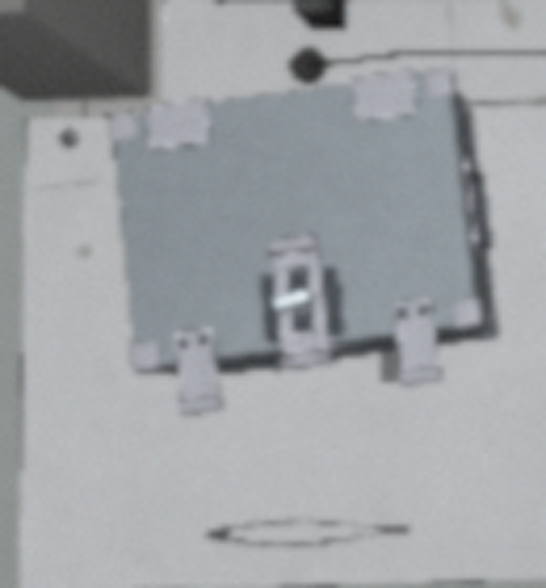

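View pics/tp_tray.png

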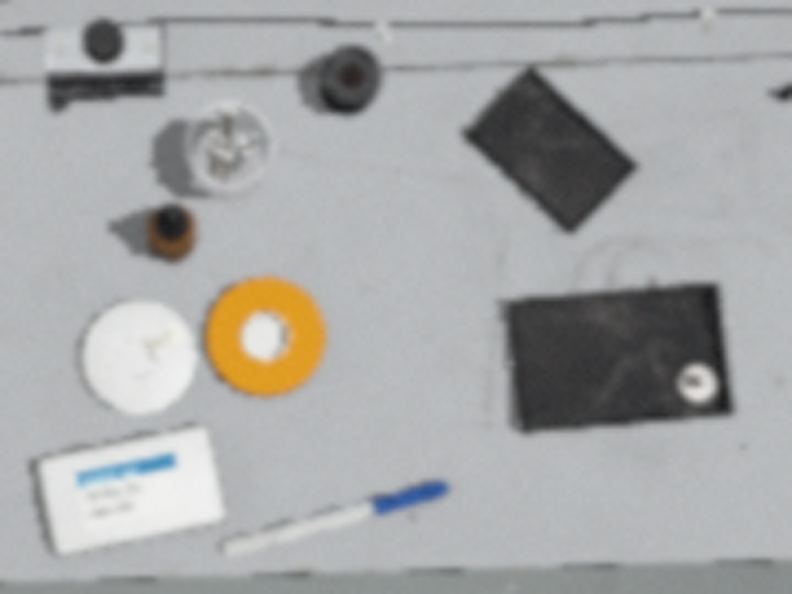

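View pics/sc_tray.png

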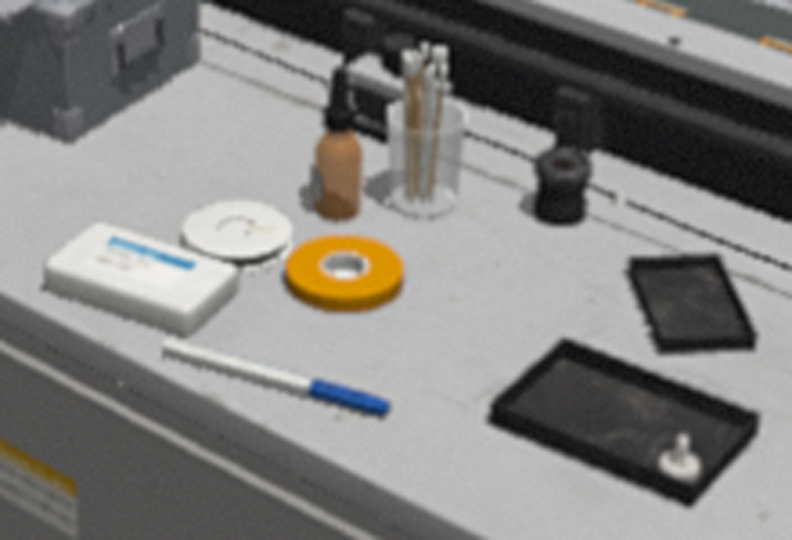

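```bash
cat > fit.py <<'E'
from h import *
from scipy.optimize import least_squares
P={'FL':(-.077,.102,.1),'RL':(.077,.102,.1),'RR':(.077,-.102,.1),'FR':(-.077,-.102,.1),'tl':(-.1075,.065,.1035),'tr':(-.1075,-.065,.1035),'tls':(-.103,.065,.1015),'trs':(-.103,-.065,.1015),'hc':(-.017,0,.107),'wing':(-.052,0,.130),'bFR':(-.075,-.1,0)}
O=[('top','FL',171.7,253.1),('top','RL',166.2,192.4),('top','RR',247.9,181.7),('top','FR',254.3,242.4),('top','tls',187.9,261.7),('top','trs',239.8,254.5),('top','hc',209.5,222.9),('top','wing',209.5,236),
('scene','tls',192.7,198.5),('scene','trs',231.8,212.7),('scene','wing',221.5,189.1),('scene','hc',231.3,193.3),('scene','FR',247.3,213.6),('scene','RR',285.8,192.4),('scene','bFR',248.7,249.1)]
def W(p,X):
    c,s=np.cos(p[2]),np.sin(p[2]); return np.array([p[0]+c*X[0]-s*X[1],p[1]+s*X[0]+c*X[1],X[2]+(p[3] if len(p)>3 else 0)])
def res(p): return np.concatenate([proj(n,W(p,P[k]))[0]-[u,v] for n,k,u,v in O])
if __name__=="__main__":
    for z in (0,1):
        r=least_squares(res,[.6,.35,.1]+[0]*z,loss='soft_l1')
        print(r.x.round(4)); 
        for o,e in zip(O,res(r.x).reshape(-1,2)): print(o[0],o[1],e.round(1))
    # tray (top crop 4.4, off 290,170), rim z .016
    for u,v,n in((510,300,'RL'),(716,285,'RR'),(733,412,'FR'),(523,430,'FL')):
        print(n,atz('top',(290+u/4.4,170+v/4.4),.016).round(4))
    print('screw',atz('top',(290+697/4.4,170+383/4.4),.025).round(4))
    for u,v,n in((565,342,'RL'),(755,424,'RR'),(690,490,'FR'),(492,408,'FL')):
        print('sc',n,atz('scene',(230+u/3.6,210+v/3.6),.016).round(4))
    print('cup',atz('top',(290+230/4.4,170+148/4.4),.1)[:2],'drop',atz('top',(290+170/4.4,170+220/4.4),.1)[:2],'loupe',atz('top',(290+350/4.4,170+78/4.4),.04)[:2])
E
python3 fit.py
```

```text
[0.5541 0.2983 0.0989]
top FL [ 0.4 -0.3]
top RL [ 0.4 -0.3]
top RR [-0.7 -0. ]
top FR [-0.3 -0.1]
top tls [-0.1 -0.4]
top trs [0.3 0.1]
top hc [0.4 0.4]
top wing [-0.5  0.2]
scene tls [-4.3  1.3]
scene trs [-3.2  0.3]
scene wing [-0.  -0.7]
scene hc [ 0. -1.]
scene FR [ 0.6 -0. ]
scene RR [ 0.8 -0.5]
scene bFR [0.6 1.2]
[0.5541 0.2983 0.0988 0.    ]
top FL [ 0.4 -0.3]
top RL [ 0.4 -0.3]
top RR [-0.7 -0. ]
top FR [-0.3 -0.1]
top tls [-0.1 -0.4]
top trs [0.3 0.1]
top hc [0.4 0.4]
top wing [-0.5  0.2]
scene tls [-4.3  1.3]
scene trs [-3.2  0.3]
scene wing [-0.  -0.8]
scene hc [ 0. -1.]
scene FR [ 0.6 -0. ]
scene RR [ 0.8 -0.5]
scene bFR [0.6 1.2]
RL [ 0.4955 -0.1995  0.016 ]
RR [ 0.5008 -0.323   0.016 ]
FR [ 0.4245 -0.3285  0.016 ]
FL [ 0.4175 -0.2034  0.016 ]
screw [ 0.4418 -0.3059  0.025 ]
sc RL [ 0.4889 -0.205   0.016 ]
sc RR [ 0.4895 -0.328   0.016 ]
sc FR [ 0.4169 -0.3305  0.016 ]
sc FL [ 0.4098 -0.21    0.016 ]
cup [ 0.5774621  -0.03186251] drop [0.53741685 0.00325718] loupe [ 0.62877171 -0.10694051]
```

```bash
cat >> h.py <<'E'
CASE=[.5541,.2983,.0989]
def cw(X,p=CASE):
    c,s=np.cos(p[2]),np.sin(p[2]); return np.array([p[0]+c*X[0]-s*X[1],p[1]+s*X[0]+c*X[1],X[2]])
def to(targets):
    """targets: list of (xyz world, yaw of tool y axis in world or None); prints tool-frame shift(mm), turn(rad)"""
    o,p,R=pose(); y0=np.arctan2(R[1,1],R[0,1])
    print('t',round(o['t'],2),'tcp',p.round(4),'yaw',y0.round(4),'xax',R[:,0].round(4),'j',o['joints'].round(2),'F',o['ft_force'].round(1),'open',round(o['opening'],4))
    for X,yw in targets:
        d=R.T@(np.array(X)-p)*1000
        tr=0 if yw is None else -((yw-y0+np.pi/2)%np.pi-np.pi/2)
        print('  ->',np.round(X,4),'shift',d.round(1),'turn',round(tr,3))
E
python3 - <<'E'
from h import *
w=cw((-.052,0,0)); yw=CASE[2]-1.4+np.pi/2
print(w,yw)
to([((.5,-.25,.25),yw),((w[0],w[1],.25),yw),((w[0],w[1],.15),yw)])
E
```

```text
[0.5023541  0.29316558 0.        ] 0.26969632679489663
t 0.1 tcp [ 0.1662 -0.6277  0.2176] yaw -1.312 xax [-6.0e-04  2.2e-03 -1.0e+00] j [ 1.29  0.62 -0.01  1.42  0.01  1.1  -0.04] F [ 0.1  0.8 -0. ] open 0.0931
  -> [ 0.5  -0.25  0.25] shift [ -31.8 -279.7 -419.4] turn 1.56
  -> [0.5024 0.2932 0.25  ] shift [ -30.6 -804.2 -560.7] turn 1.56
  -> [0.5024 0.2932 0.15  ] shift [  69.4 -804.  -560.7] turn 1.56
```

>>> apply_moves([
  [1,-32,-35,-52,-0.18],
  [1,-32,-70,-105,-0.36],
  [1,-32,-105,-157,-0.54],
  [1,-32,-140,-210,-0.7],
  [1,-32,-175,-262,-0.7],
  [1,-32,-210,-315,-0.7],
  [1,-32,-245,-367,-0.7],
  [1,-32,-280,-420,-0.7],
])

```text
t: 1.1
tool_pos: [0.4937, -0.2574, 0.2504]
tool_rot: [-0.326, -0.627, -0.326, 0.628]
ft_force: [-0.1, -0.9, -0.2]
opening: 0.0934
```

```bash
python3 - <<'E'
from h import *
w=cw((-.052,0,0)); yw=CASE[2]-1.4+np.pi/2
to([((w[0],w[1],.25),yw),((w[0],w[1],.15),yw)])
E
```

```text
t 1.1 tcp [ 0.4937 -0.2574  0.2504] yaw -0.6124 xax [-6.e-04  0.e+00 -1.e+00] j [ 0.62  0.45 -0.27  1.65  0.13  1.06 -0.3 ] F [-0.1 -0.9 -0.2] open 0.0934
  -> [0.5024 0.2932 0.25  ] shift [ 4.000e-01 -3.094e+02 -4.555e+02] turn -0.882
  -> [0.5024 0.2932 0.15  ] shift [ 100.4 -309.4 -455.5] turn -0.882
```

>>> apply_moves([
  [1,0,-34,-50,-0.11],
  [1,0,-68,-100,-0.22],
  [1,0,-102,-150,-0.33],
  [1,0,-136,-200,-0.44],
  [1,0,-170,-250,-0.55],
  [1,0,-204,-300,-0.66],
  [1,0,-238,-350,-0.77],
  [1,0,-272,-400,-0.88],
])

```text
t: 2.1
tool_pos: [0.4999, 0.2262, 0.2504]
tool_rot: [0.563, 0.428, 0.563, -0.428]
ft_force: [0.6, -0.1, -0.5]
opening: 0.0927
```

>>> apply_moves([
  [0.6,0,-26,-21,0],
  [0.5,30,-32,-35,0],
  [0.4,50,-32,-35,0],
  [0.4,50,-32,-35,0],
])

```text
t: 2.6
tool_pos: [0.4588, 0.2491, 0.1991]
tool_rot: [0.562, 0.427, 0.563, -0.43]
ft_force: [-0.1, -0.7, 0.1]
opening: 0.0573
```

```bash
python3 - <<'E'
from h import *
w=cw((-.052,0,0)); yw=CASE[2]-1.4+np.pi/2
to([((w[0],w[1],.2),yw),((w[0],w[1],.145),yw)])
snap('top','top1',(140,165,300,305),5);snap('scene','scene1',(120,80,320,240),4)
E
```

```text
t 2.6 tcp [0.4588 0.2491 0.1991] yaw 0.2684 xax [-0.0036 -0.0023 -1.    ] j [-0.16  0.49 -0.56  1.8   0.32  0.94 -0.59] F [-0.1 -0.7  0.1] open 0.0573
  -> [0.5024 0.2932 0.2   ] shift [ -1.1  53.6 -30.9] turn -0.001
  -> [0.5024 0.2932 0.145 ] shift [ 53.9  53.8 -31. ] turn -0.001
```

View pics/scene1.png

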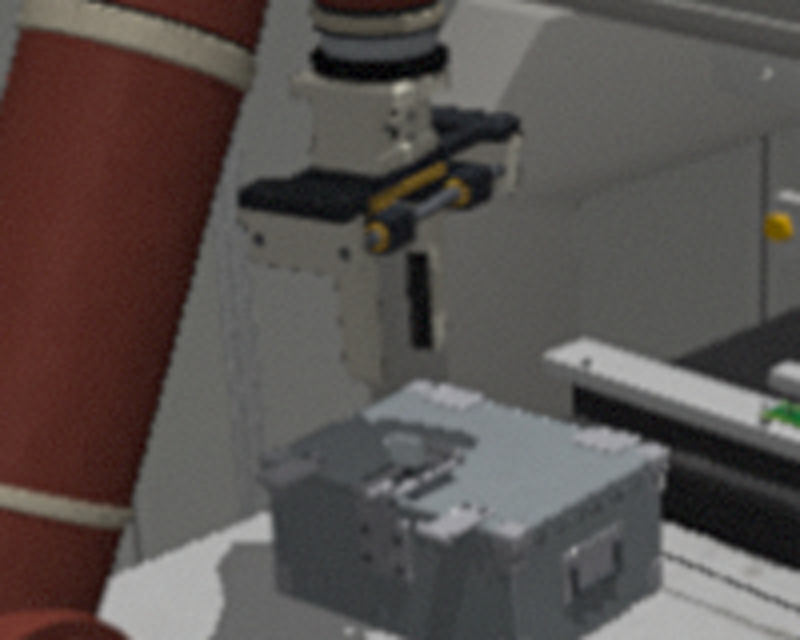

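View pics/top1.png

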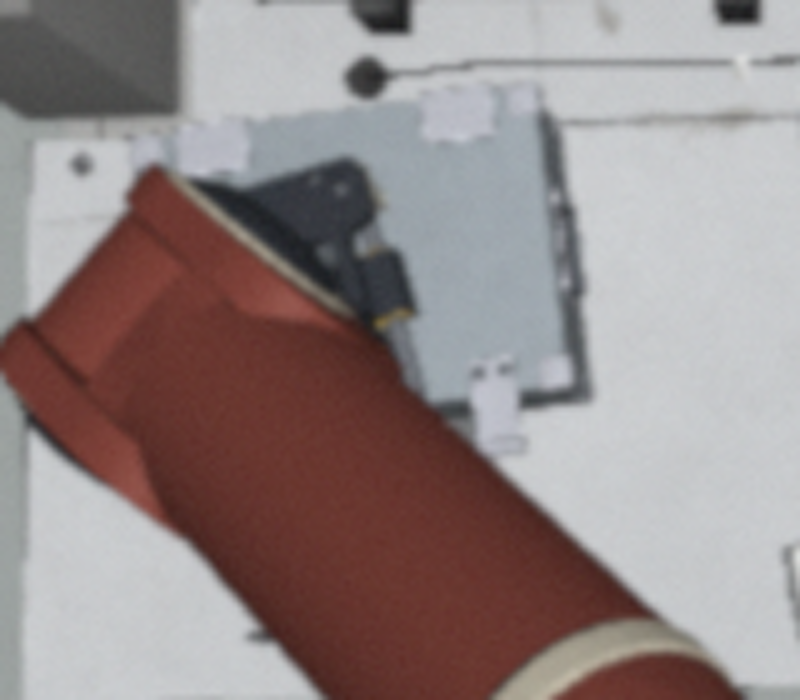

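>>> apply_moves([
  [0.4,-1,27,-15,0],
  [0.4,-1,53.6,-31,0],
  [0.4,30,53.6,-31,0],
  [0.4,50,53.6,-31,0],
  [0.4,50,53.6,-31,0],
])

```text
t: 3.32
tool_pos: [0.5034, 0.2934, 0.1502]
tool_rot: [0.562, 0.428, 0.562, -0.43]
ft_force: [0.1, 0.7, -0.0]
opening: 0.0371
```

```bash
python3 - <<'E'
from h import *
w=cw((-.052,0,0)); yw=CASE[2]-1.4+np.pi/2
to([((w[0],w[1],.112),yw)])
snap('top','top2',(140,165,300,305),5);snap('scene','scene2',(160,120,310,240),5)
E
```

```text
t 3.33 tcp [0.5034 0.2934 0.1502] yaw 0.2673 xax [-0.0015 -0.0011 -1.    ] j [-0.24  0.63 -0.52  1.7   0.38  0.91 -0.65] F [ 0.1  0.7 -0. ] open 0.0371
  -> [0.5024 0.2932 0.112 ] shift [38.2 -1.  -0. ] turn -0.002
```

View pics/scene2.png

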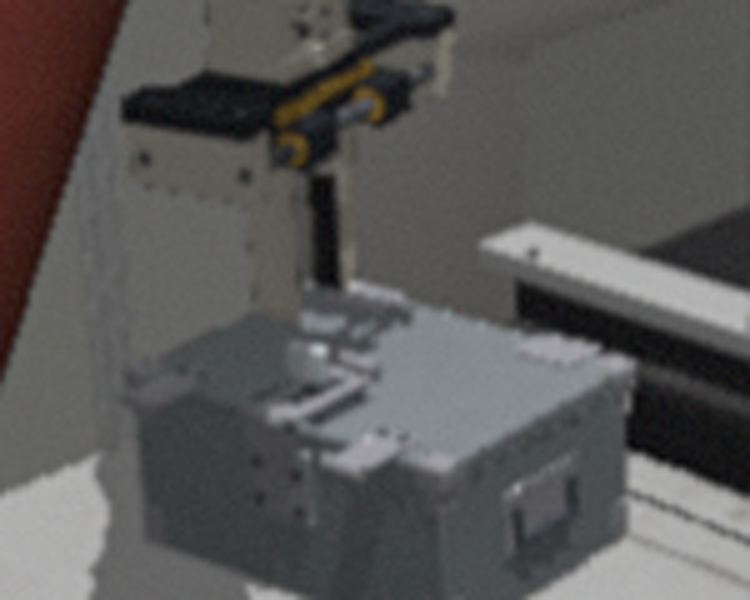

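>>> apply_moves([
  [0.4,20,-0.5,0,0],
  [0.4,38,-0.5,0,0],
  [0.4,38,-0.5,0,0],
  [0,38,-0.5,0,0],
  [0,38,-0.5,0,0],
  [0,38,-0.5,0,0],
  [0,38,-0.5,0,0],
], force=45)

```text
t: 4.3
tool_pos: [0.5019, 0.2939, 0.113]
tool_rot: [0.562, 0.428, 0.563, -0.429]
ft_force: [-2.1, -0.8, 2.6]
opening: 0.0079
```

```bash
python3 - <<'E'
from h import *
w=cw((-.052,0,0)); yw=CASE[2]-1.4+np.pi/2
to([((w[0],w[1],.107),yw)])
snap('scene','scene3',(160,120,310,240),5)
E
```

```text
t 4.3 tcp [0.5019 0.2939 0.113 ] yaw 0.2686 xax [-1.5e-03 -9.0e-04 -1.0e+00] j [-0.26  0.68 -0.5   1.74  0.41  0.84 -0.68] F [-2.1 -0.8  2.6] open 0.0079
  -> [0.5024 0.2932 0.107 ] shift [6.  0.2 0.8] turn -0.001
```

View pics/scene3.png

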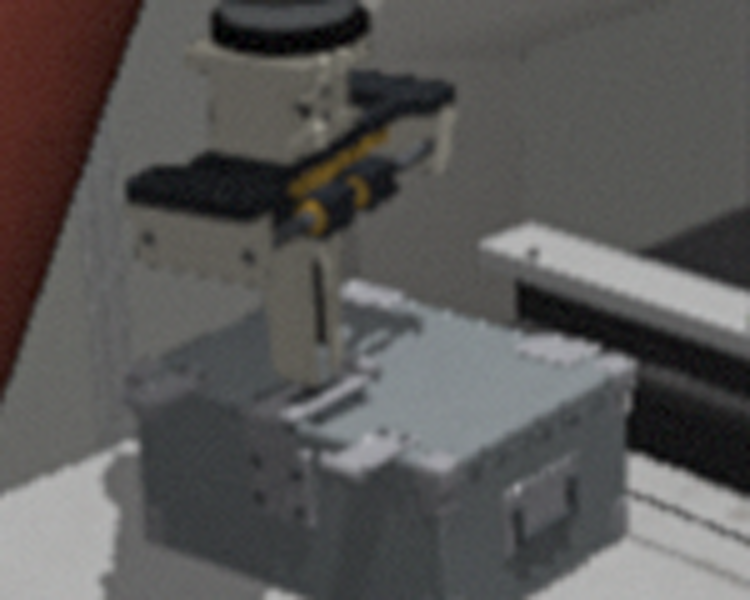

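>>> apply_moves([
  [0,3,0,0,0],
  [0,6,0,0,0],
  [0,6,0,0,0],
])

```text
t: 4.72
tool_pos: [0.502, 0.2939, 0.1084]
tool_rot: [0.563, 0.428, 0.562, -0.429]
ft_force: [-4.7, -3.4, 11.8]
opening: 0.0075
```

>>> apply_moves([
  [0,0.5,0,0,-0.1],
  [0,0.5,0,0,-0.28],
  [0,0.5,0,0,-0.46],
  [0,0.5,0,0,-0.64],
  [0,0.5,0,0,-0.82],
  [0,0.5,0,0,-1.0],
  [0,0.5,0,0,-1.18],
  [0,0.5,0,0,-1.34],
])

```text
t: 5.72
tool_pos: [0.5023, 0.2944, 0.1084]
tool_rot: [0.707, -0.015, 0.707, 0.015]
ft_force: [-4.1, -3.5, 11.6]
opening: 0.008
```

>>> apply_moves([
  [0,0,0,0,-0.06],
  [0,0,0,0,-0.1],
  [0,0,0,0,-0.1],
])

```text
t: 6.1
tool_pos: [0.5023, 0.2944, 0.1084]
tool_rot: [0.705, -0.048, 0.706, 0.048]
ft_force: [-4.7, -3.9, 12.8]
opening: 0.0077
```

```bash
python3 - <<'E'
from h import *
to([(cw((-.052,0,.108)),CASE[2]+np.pi/2)])
print(pose()[0]['moment'])
snap('scene','scene4',(160,120,310,240),5)
E
```

```text
t 6.1 tcp [0.5023 0.2944 0.1084] yaw 1.7062 xax [-3.e-04  2.e-04 -1.e+00] j [-0.06  0.79 -0.88  1.73  0.72  0.97  0.48] F [-4.7 -3.9 12.8] open 0.0077
  -> [0.5024 0.2932 0.108 ] shift [ 0.4 -1.3 -0.1] turn 0.037
[-0.69742174  0.95143771 -0.32112097]
```

View pics/scene4.png

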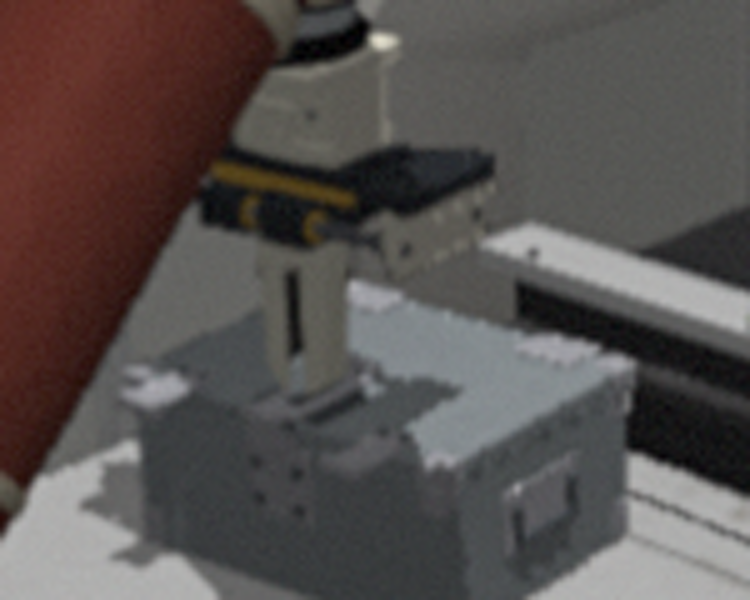

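>>> apply_moves([
  [0,-3,0,0,0],
  [0,-5,0,0,0],
  [0.3,-5,0,0,0],
  [0.4,-5,0,0,0],
  [0.4,-30,0,0,0.03],
  [0.6,-50,0,0,0.03],
  [0.6,-90,0,60,0.03],
  [0.6,-90,0,110,0.03],
])

```text
t: 7.15
tool_pos: [0.6138, 0.3105, 0.2004]
tool_rot: [0.708, -0.037, 0.704, 0.04]
ft_force: [1.2, 0.1, 0.2]
opening: 0.0551
```

```bash
sed -i 's/^CASE=.*/CASE=[.5540,.2993,.0989]/' h.py; python3 - <<'E'
from h import *
to([(cw((-.052,0,.108)),CASE[2]+np.pi/2)])
snap('scene','scene5',(160,120,310,240),5);snap('top','top5',(140,165,300,305),5)
E
```

```text
t 7.15 tcp [0.6138 0.3105 0.2004] yaw 1.6798 xax [ 0.005   0.0037 -1.    ] j [-0.07  0.83 -0.9   1.31  0.65  1.29  0.7 ] F [1.2 0.1 0.2] open 0.0551
  -> [0.5023 0.2942 0.108 ] shift [  91.8   -4.4 -113.1] turn 0.01
```

View pics/scene5.png

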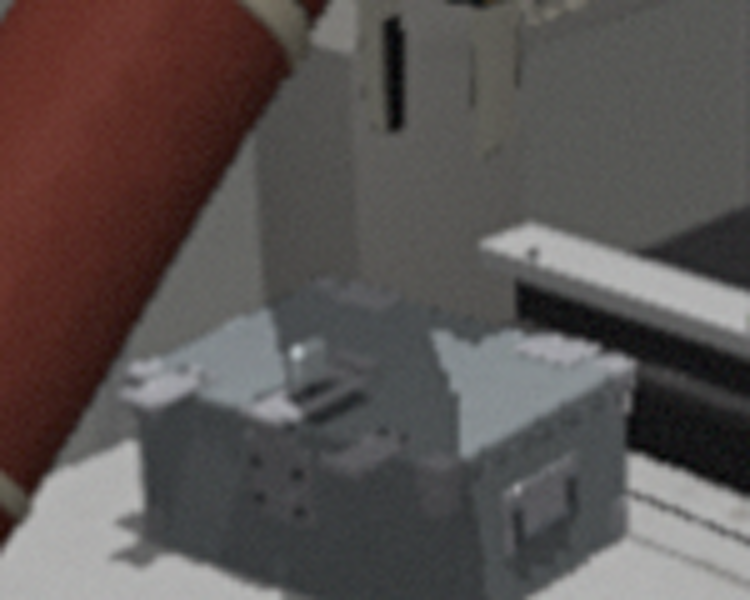

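View pics/top5.png

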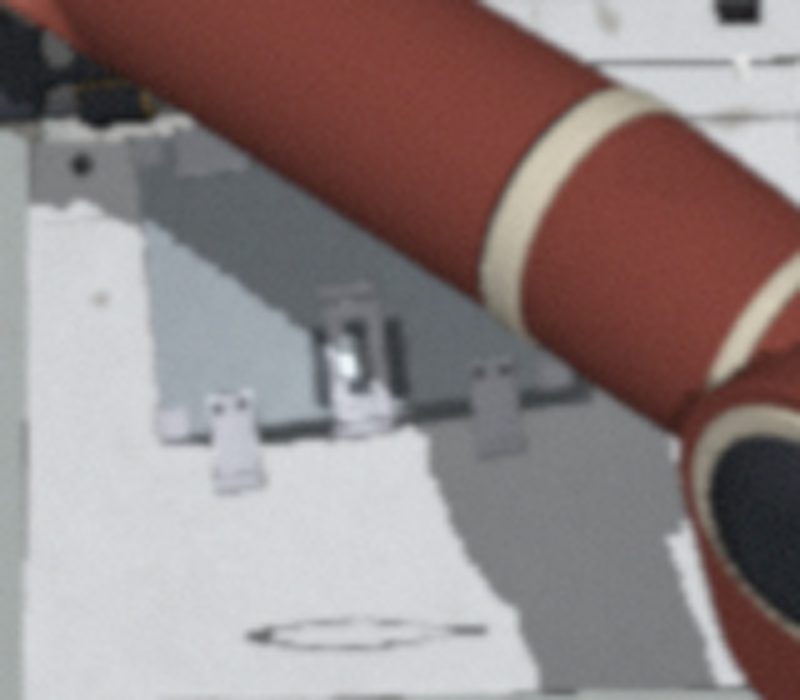

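```bash
python3 - <<'E'
from h import *
to([(cw((-.017,0,.15)),CASE[2]+np.pi/2),(cw((-.017,0,.1025)),CASE[2]+np.pi/2)])
E
```

```text
t 7.25 tcp [0.6185 0.3075 0.1962] yaw 1.6696 xax [ 0.0052  0.0018 -1.    ] j [-0.07  0.84 -0.9   1.31  0.65  1.29  0.7 ] F [-1.1 -0.3 -0.5] open 0.0559
  -> [0.5371 0.2976 0.15  ] shift [ 45.7  -1.9 -82.3] turn -0.0
  -> [0.5371 0.2976 0.1025] shift [ 93.2  -1.9 -82.5] turn -0.0
```

>>> apply_moves([
  [0.5,0,-1.9,-40,0],
  [0.5,20,-1.9,-82.4,0],
  [0.5,45,-1.9,-82.4,0],
  [0.5,45,-1.9,-82.4,0],
  [0.5,45,-1.9,-82.4,0],
])

```text
t: 7.88
tool_pos: [0.5308, 0.2987, 0.152]
tool_rot: [0.706, -0.037, 0.706, 0.038]
ft_force: [0.4, 0.6, -1.1]
opening: 0.0466
```

```bash
python3 - <<'E'
from h import *
to([(cw((-.017,0,.1025)),CASE[2]+np.pi/2)])
E
```

```text
t 7.88 tcp [0.5308 0.2987 0.152 ] yaw 1.6774 xax [ 0.001   0.0012 -1.    ] j [-0.05  0.78 -0.9   1.61  0.67  1.09  0.54] F [ 0.4  0.6 -1.1] open 0.0466
  -> [0.5371 0.2976 0.1025] shift [49.5 -1.8  6. ] turn 0.008
```

>>> apply_moves([
  [0.5,20,-1,6,0.008],
  [0.5,42,-1,6,0.008],
  [0.5,42,-1,6,0.008],
  [0.5,42,-1,6,0.008],
])

```text
t: 8.38
tool_pos: [0.5367, 0.2985, 0.1095]
tool_rot: [0.706, -0.035, 0.706, 0.035]
ft_force: [-0.3, 0.3, 0.9]
opening: 0.0463
```

```bash
python3 - <<'E'
from h import *
to([(cw((-.017,0,.1025)),CASE[2]+np.pi/2)])
snap('scene','scene6',(160,120,310,240),5);snap('top','top6',(140,165,300,305),5)
E
```

```text
t 8.38 tcp [0.5367 0.2985 0.1095] yaw 1.6698 xax [ 4.e-04  1.e-03 -1.e+00] j [-0.06  0.83 -0.87  1.64  0.72  1.02  0.51] F [-0.3  0.3  0.9] open 0.0463
  -> [0.5371 0.2976 0.1025] shift [ 7.  -0.9  0.3] turn 0.0
```

View pics/scene6.png

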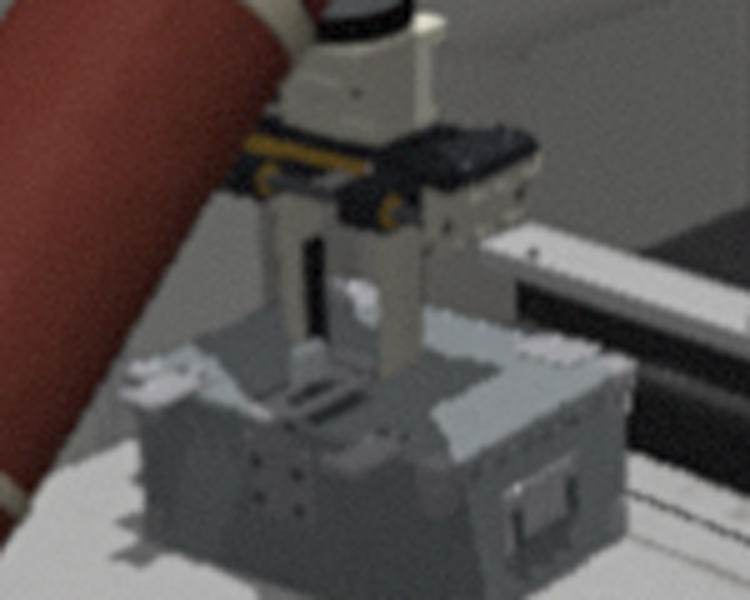

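>>> apply_moves([
  [0.5,6.5,-0.5,0.3,0],
  [0.5,6.5,-0.5,0.3,0],
  [0.2,6.5,-0.5,0.3,0],
  [0.2,6.5,-0.5,0.3,0],
  [0.2,6.5,-0.5,0.3,0],
], force=15)

```text
t: 9.1
tool_pos: [0.5366, 0.2979, 0.1029]
tool_rot: [0.706, -0.035, 0.706, 0.035]
ft_force: [-0.5, 0.9, 0.1]
opening: 0.0274
```

```bash
python3 - <<'E'
from h import *
o,p,R=pose(); off=p-cw((-.017,0,.107)); print('off',off)
H=np.array([-.085,0,.1035])
def curl(a):
    a0=np.arctan2(.0035,.068); r=np.hypot(.068,.0035)
    return cw(H+[r*np.cos(a+a0),0,r*np.sin(a+a0)])
to([(curl(a)+off,None) for a in (0,.4,.8,1.2,1.6,1.9,2.2,2.5)])
snap('scene','scene7',(160,120,310,240),5)
E
```

```text
off [-0.00043848  0.00024552 -0.00413475]
t 9.1 tcp [0.5366 0.2979 0.1029] yaw 1.6703 xax [ 3.e-04  7.e-04 -1.e+00] j [-0.06  0.83 -0.86  1.65  0.73  1.01  0.5 ] F [-0.5  0.9  0.1] open 0.0274
  -> [0.5366 0.2979 0.1029] shift [0. 0. 0.] turn 0
  -> [0.5299 0.2972 0.1291] shift [-26.2   0.   -6.7] turn 0
  -> [0.5136 0.2956 0.1506] shift [-47.7   0.  -23.1] turn 0
  -> [0.4903 0.2933 0.164 ] shift [-61.2   0.1 -46.6] turn 0
  -> [0.4635 0.2906 0.1672] shift [-64.4   0.1 -73.5] turn 0
  -> [0.4438 0.2887 0.1626] shift [-59.8   0.1 -93.3] turn 0
  -> [0.4263 0.2869 0.1523] shift [-4.950e+01  1.000e-01 -1.108e+02] turn 0
  -> [0.4127 0.2856 0.1373] shift [-3.440e+01  1.000e-01 -1.246e+02] turn 0
```

View pics/scene7.png

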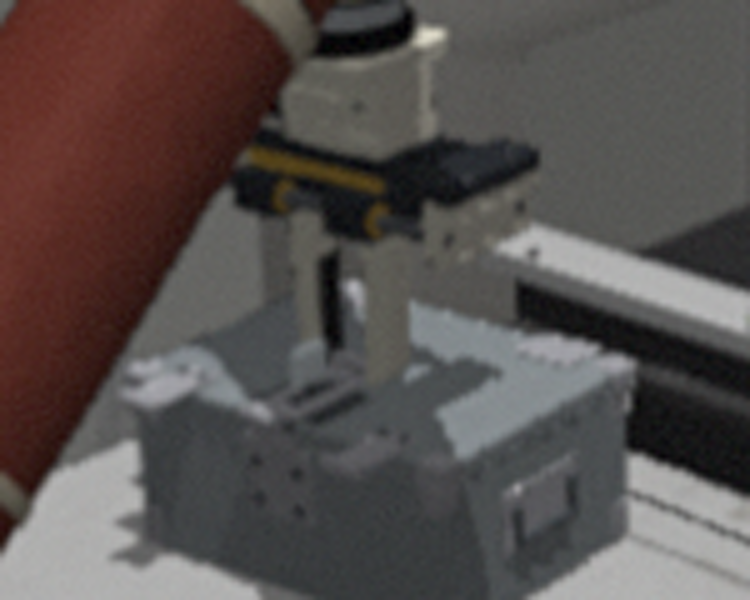

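>>> apply_moves([
  [0.2,-13.4,0,-2,0],
  [0.2,-26.2,0,-6.7,0],
  [0.2,-37.8,0,-13.8,0],
  [0.2,-47.7,0,-23.1,0],
  [0.2,-55.6,0,-34.2,0],
  [0.2,-61.2,0,-46.6,0],
  [0.2,-61.2,0,-46.6,0],
])

```text
t: 10.02
tool_pos: [0.4894, 0.2929, 0.1647]
tool_rot: [0.707, -0.036, 0.706, 0.035]
ft_force: [0.1, 1.4, -0.1]
opening: 0.0277
```

```bash
python3 - <<'E'
from h import *
off=np.array([-0.00043848,0.00024552,-0.00413475])
H=np.array([-.085,0,.1035])
def curl(a):
    a0=np.arctan2(.0035,.068); r=np.hypot(.068,.0035)
    return cw(H+[r*np.cos(a+a0),0,r*np.sin(a+a0)])
to([(curl(a)+off,None) for a in (1.2,1.6,1.9,2.2,2.5)])
snap('scene','scene8',(160,120,310,240),5)
E
```

```text
t 10.03 tcp [0.4894 0.2929 0.1647] yaw 1.6713 xax [ 9.e-04 -2.e-04 -1.e+00] j [-0.03  0.71 -0.93  1.71  0.64  1.05  0.49] F [ 0.1  1.4 -0.1] open 0.0277
  -> [0.4903 0.2933 0.164 ] shift [0.7 0.2 0.8] turn 0
  -> [0.4635 0.2906 0.1672] shift [ -2.6   0.3 -26. ] turn 0
  -> [0.4438 0.2887 0.1626] shift [  2.1   0.3 -45.8] turn 0
  -> [0.4263 0.2869 0.1523] shift [ 12.4   0.4 -63.4] turn 0
  -> [0.4127 0.2856 0.1373] shift [ 27.4   0.4 -77.1] turn 0
```

View pics/scene8.png

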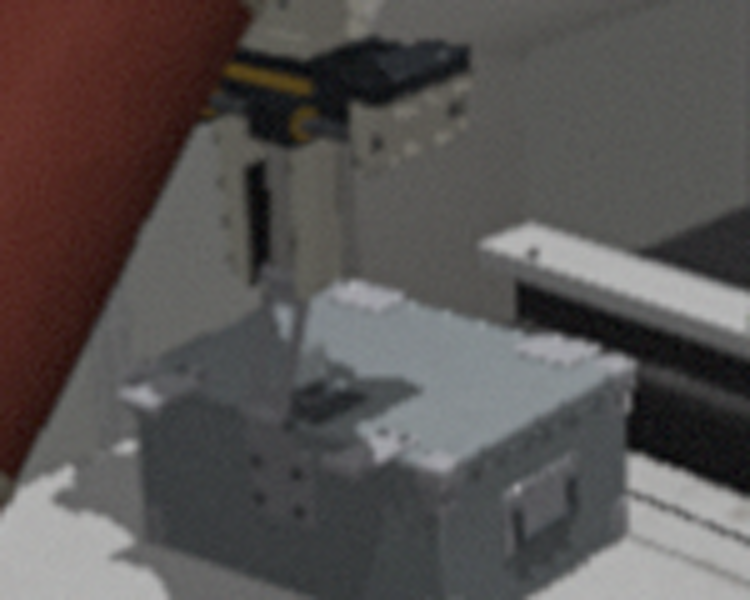

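>>> apply_moves([
  [0.2,-2.6,0.3,-13,0],
  [0.2,-2.6,0.3,-26,0],
  [0.2,2,0.3,-46,0],
  [0.2,12.4,0.3,-63,0],
  [0.2,22,0.3,-73,0],
  [0.5,22,0.3,-73,0],
  [0.5,22,0.3,-73,0],
  [0.5,22,0.3,-73,0],
])

```text
t: 11.08
tool_pos: [0.4181, 0.2861, 0.142]
tool_rot: [0.706, -0.035, 0.706, 0.035]
ft_force: [0.3, 0.3, -0.5]
opening: 0.0459
```

```bash
python3 - <<'E'
from h import *
to([])
snap('scene','scene9',(140,120,310,250),4.6)
E
```

```text
t 11.07 tcp [0.4181 0.2861 0.142 ] yaw 1.6691 xax [ 2.e-04  4.e-04 -1.e+00] j [-0.06  0.65 -0.92  1.91  0.66  0.91  0.36] F [ 0.3  0.3 -0.5] open 0.0459
```

View pics/scene9.png

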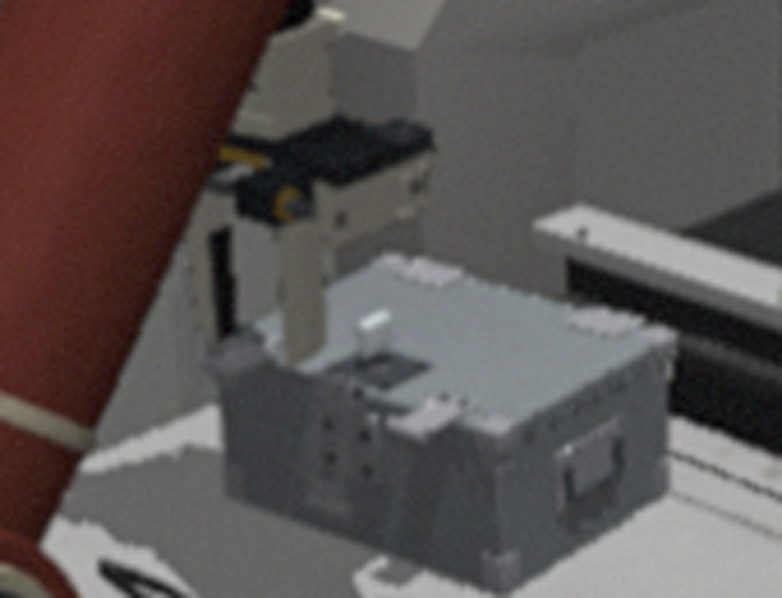

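```bash
python3 - <<'E'
from h import *
y=CASE[2]+np.pi/2
to([(cw((-.103,-.065,.15)),y),(cw((-.103,-.065,.09)),y)])
E
```

```text
t 11.12 tcp [0.4181 0.2861 0.142 ] yaw 1.6691 xax [ 1.e-04  5.e-04 -1.e+00] j [-0.06  0.65 -0.92  1.91  0.66  0.91  0.36] F [-0.1  0.3 -0.1] open 0.0464
  -> [0.4579 0.2244 0.15  ] shift [ -8.  -65.2  33.6] turn -0.001
  -> [0.4579 0.2244 0.09  ] shift [ 52.  -65.3  33.6] turn -0.001
```

>>> apply_moves([
  [0.5,-15,-20,10,0],
  [0.5,-8,-65,33.6,0],
  [0.5,0,-65,33.6,0],
  [0.5,20,-65,33.6,0],
  [0.5,20,-65,33.6,0],
  [0.5,20,-65,33.6,0],
])

```text
t: 11.88
tool_pos: [0.4573, 0.2256, 0.1224]
tool_rot: [0.706, -0.035, 0.706, 0.036]
ft_force: [-0.7, -0.7, 0.5]
opening: 0.0464
```

```bash
python3 - <<'E'
from h import *
y=CASE[2]+np.pi/2
to([(cw((-.103,-.065,.09)),y)])
snap('scene','scene10',(140,120,310,250),4.6);snap('top','top10',(140,165,300,305),5)
E
```

```text
t 11.88 tcp [0.4573 0.2256 0.1224] yaw 1.6711 xax [ 4.e-04  1.e-03 -1.e+00] j [ 0.07  0.69 -0.91  1.92  0.7   0.89  0.47] F [-0.7 -0.7  0.5] open 0.0464
  -> [0.4579 0.2244 0.09  ] shift [32.4 -1.2  0.5] turn 0.001
```

View pics/scene10.png

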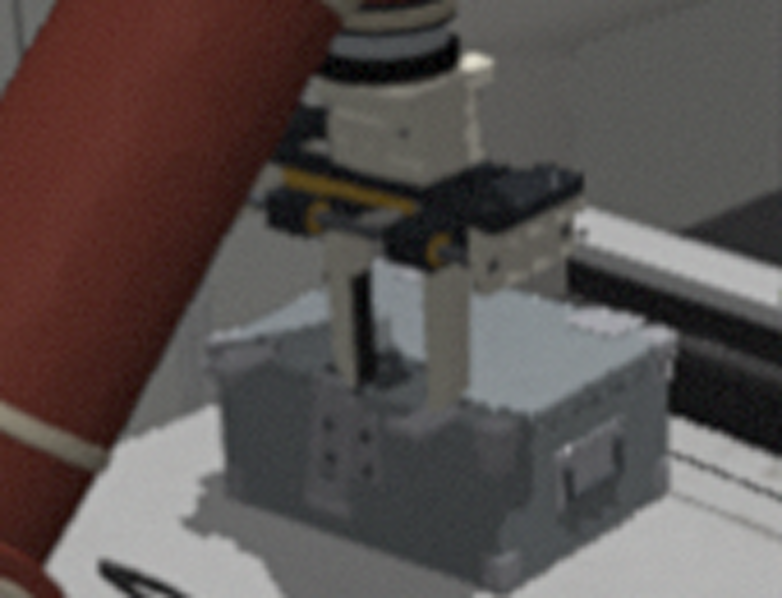

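View pics/top10.png

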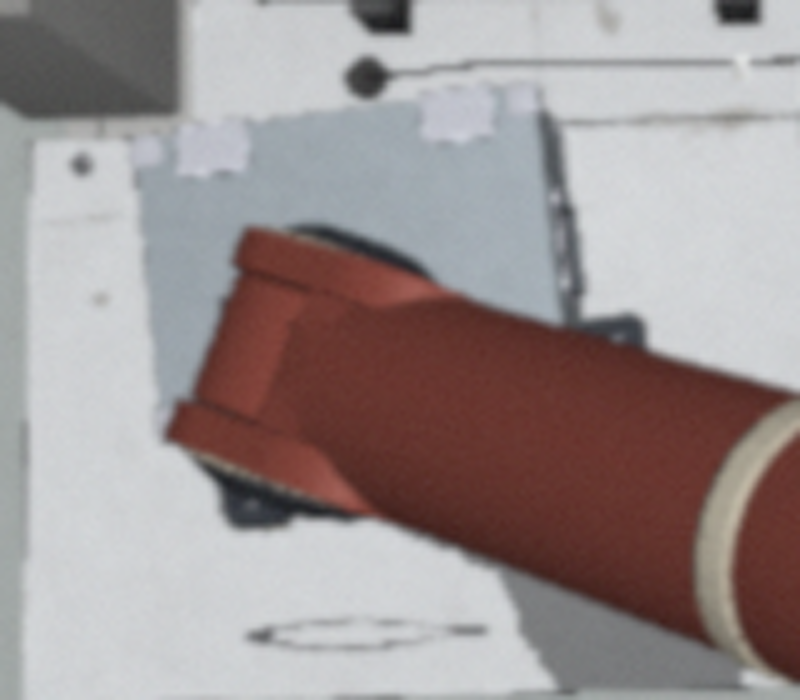

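>>> apply_moves([
  [0.5,18,-1,0.5,0],
  [0.5,32,-1,0.5,0],
  [0.5,32,-1,0.5,0],
  [0.15,32,-1,0.5,0],
  [0.15,32,-1,0.5,0],
  [0.15,32,-1,0.5,0],
], force=20)

```text
t: 12.72
tool_pos: [0.4582, 0.2243, 0.0903]
tool_rot: [0.707, -0.035, 0.706, 0.036]
ft_force: [0.0, 1.1, -0.2]
opening: 0.0235
```

```bash
cat >lid.py <<'E'
from h import *
H=np.array([.0785,-.065,.09]); r0=np.array([-.1815,.0115])
def roll(a):
    c,s=np.cos(a),np.sin(a); return cw(H+[r0[0]*c+r0[1]*s,0,-r0[0]*s+r0[1]*c])
E
python3 - <<'E'
from lid import *
o,p,R=pose(); off=p-roll(0); print('off',list(off))
to([(roll(a)+off,None) for a in np.arange(0,2.0,.15)])
snap('scene','scene11',(140,120,310,250),4.6)
E
```

```text
off [np.float64(0.0002896056924795998), np.float64(-0.00011729893684586656), np.float64(-0.011233122619094205)]
t 12.72 tcp [0.4582 0.2243 0.0903] yaw 1.6702 xax [ 7.0e-04  1.5e-03 -1.0e+00] j [ 0.05  0.73 -0.86  1.95  0.76  0.82  0.42] F [ 0.   1.1 -0.2] open 0.0235
  -> [0.4582 0.2243 0.0903] shift [0. 0. 0.] turn 0
  -> [0.4619 0.2247 0.1173] shift [-27.    0.    3.8] turn 0
  -> [0.4697 0.2255 0.1434] shift [-53.1   0.1  11.6] turn 0
  -> [0.4812 0.2266 0.1681] shift [-77.8   0.1  23.1] turn 0
  -> [0.4962 0.2281 0.1907] shift [-1.004e+02  1.000e-01  3.830e+01] turn 0
  -> [0.5145 0.2299 0.2109] shift [-1.206e+02  1.000e-01  5.660e+01] turn 0
  -> [0.5355 0.232  0.2281] shift [-137.8    0.2   77.8] turn 0
  -> [0.5589 0.2343 0.2419] shift [-151.6    0.2  101.3] turn 0
  -> [0.584  0.2368 0.2521] shift [-161.7    0.2  126.6] turn 0
  -> [0.6104 0.2394 0.2584] shift [-168.     0.2  153.1] turn 0
  -> [0.6375 0.2421 0.2606] shift [-170.2    0.2  180.3] turn 0
  -> [0.6645 0.2448 0.2588] shift [-1.683e+02  1.000e-01  2.075e+02] turn 0
  -> [0.691  0.2474 0.2529] shift [-1.624e+02  1.000e-01  2.341e+02] turn 0
  -> [0.7163 0.2499 0.2431] shift [-1.526e+02  1.000e-01  2.595e+02] turn 0
```

View pics/scene11.png

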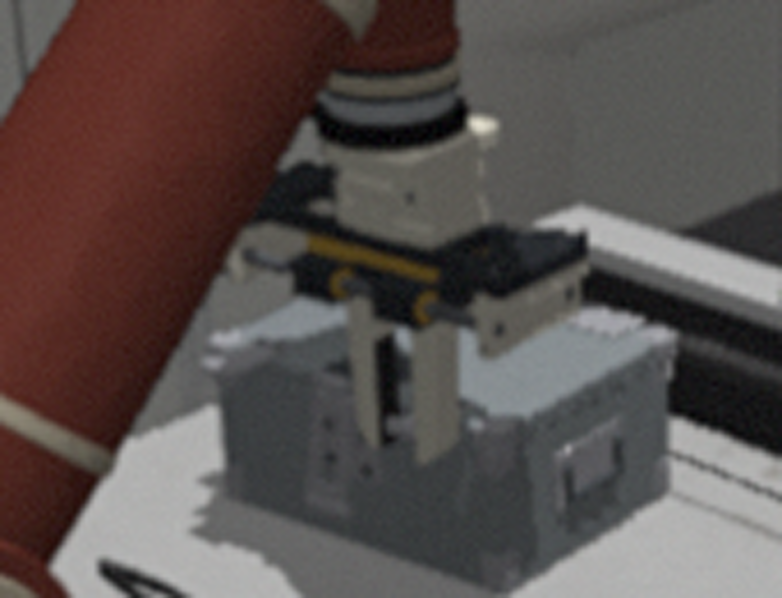

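>>> apply_moves([
  [0.15,-13.6,0,1.5,0],
  [0.15,-27,0,3.8,0],
  [0.15,-40.2,0,7.2,0],
  [0.15,-53.1,0,11.6,0],
  [0.15,-65.7,0,16.9,0],
  [0.15,-77.8,0,23.1,0],
  [0.15,-89.4,0,30.3,0],
  [0.15,-100.4,0,38.3,0],
])

```text
t: 13.78
tool_pos: [0.4957, 0.2282, 0.191]
tool_rot: [0.706, -0.035, 0.707, 0.036]
ft_force: [-0.8, 5.8, -6.0]
opening: 0.0237
```

```bash
python3 - <<'E'
from lid import *
off=np.array([.00029,-.00012,-.01123])
to([(roll(a)+off,None) for a in np.arange(.6,2.0,.1)])
snap('scene','scene12',(140,80,310,210),4.6)
E
```

```text
t 13.78 tcp [0.4957 0.2282 0.191 ] yaw 1.6708 xax [-1.6e-03  9.0e-04 -1.0e+00] j [ 0.12  0.65 -0.97  1.75  0.61  1.07  0.61] F [-0.8  5.8 -6. ] open 0.0237
  -> [0.4962 0.2281 0.1907] shift [ 0.2 -0.1  0.6] turn 0
  -> [0.5081 0.2293 0.2045] shift [-13.5  -0.1  12.4] turn 0
  -> [0.5212 0.2306 0.217 ] shift [-26.   -0.1  25.6] turn 0
  -> [0.5355 0.232  0.2281] shift [-37.2  -0.1  40. ] turn 0
  -> [0.5509 0.2335 0.2377] shift [-46.8  -0.1  55.4] turn 0
  -> [0.5671 0.2351 0.2457] shift [-54.9  -0.1  71.7] turn 0
  -> [0.584  0.2368 0.2521] shift [-61.2  -0.1  88.7] turn 0
  -> [0.6015 0.2385 0.2567] shift [-65.9  -0.2 106.3] turn 0
  -> [0.6194 0.2403 0.2596] shift [-68.8  -0.2 124.2] turn 0
  -> [0.6375 0.2421 0.2606] shift [-69.9  -0.2 142.4] turn 0
  -> [0.6555 0.2439 0.2599] shift [-69.1  -0.2 160.5] turn 0
  -> [0.6734 0.2457 0.2573] shift [-66.6  -0.2 178.5] turn 0
  -> [0.691  0.2474 0.2529] shift [-62.2  -0.3 196.2] turn 0
  -> [0.708  0.2491 0.2468] shift [-56.1  -0.3 213.3] turn 0
```

View pics/scene12.png

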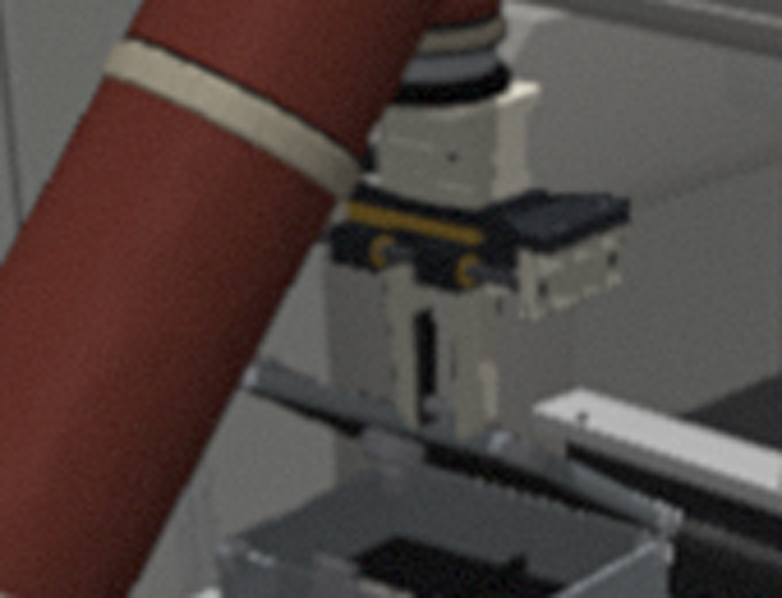

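Lid is rising with the hasp off. Continue.

>>> apply_moves([
  [0.15,-13.5,0,12.4,0],
  [0.15,-26,0,25.6,0],
  [0.15,-37.2,0,40,0],
  [0.15,-46.8,0,55.4,0],
  [0.15,-54.9,0,71.7,0],
  [0.15,-61.2,0,88.7,0],
  [0.15,-65.9,0,106.3,0],
  [0.15,-68.8,0,124.2,0],
])

```text
t: 14.82
tool_pos: [0.6181, 0.241, 0.2607]
tool_rot: [0.705, -0.035, 0.707, 0.036]
ft_force: [-3.2, 4.1, 0.2]
opening: 0.0233
```

```bash
python3 - <<'E'
from lid import *
off=np.array([.00029,-.00012,-.01123])
to([(roll(a)+off,None) for a in np.arange(1.4,2.0,.1)])
snap('scene','scene13',(160,60,330,190),4.6)
E
```

```text
t 14.82 tcp [0.6181 0.241  0.2607] yaw 1.6721 xax [-3.4e-03  9.0e-04 -1.0e+00] j [ 0.05  0.76 -0.95  1.3   0.6   1.38  0.8 ] F [-3.2  4.1  0.2] open 0.0233
  -> [0.6194 0.2403 0.2596] shift [ 1.1 -0.8  1.3] turn 0
  -> [0.6375 0.2421 0.2606] shift [ 0.  -0.8 19.4] turn 0
  -> [0.6555 0.2439 0.2599] shift [ 0.7 -0.9 37.6] turn 0
  -> [0.6734 0.2457 0.2573] shift [ 3.2 -0.9 55.6] turn 0
  -> [0.691  0.2474 0.2529] shift [ 7.6 -1.  73.2] turn 0
  -> [0.708  0.2491 0.2468] shift [13.6 -1.  90.4] turn 0
  -> [0.7244 0.2507 0.239 ] shift [ 21.3  -1.1 106.8] turn 0
```

View pics/scene13.png

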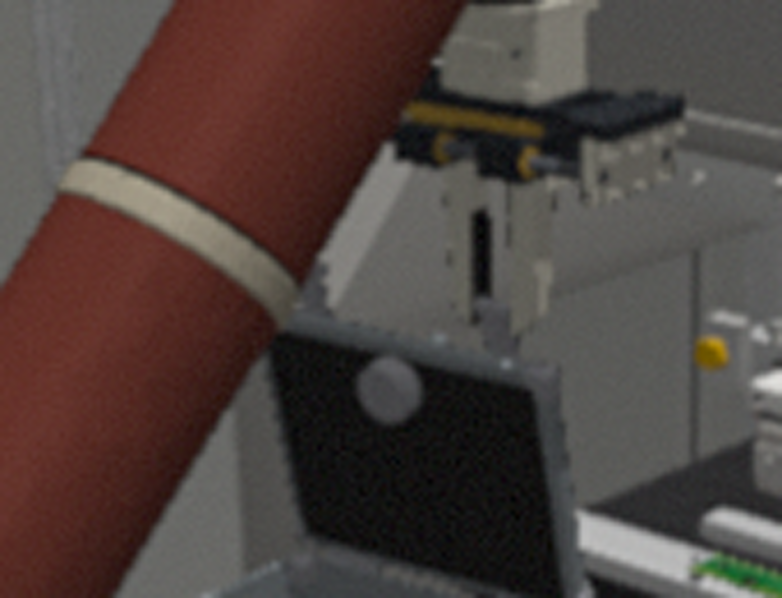

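>>> apply_moves([
  [0.15,0,-0.4,19.4,0],
  [0.15,0.7,-0.4,37.6,0],
  [0.15,3.2,-0.4,55.6,0],
  [0.15,7.6,-0.4,73,0],
  [0.15,10.5,-0.4,81.5,0],
  [0.15,10.5,-0.4,81.5,0],
  [0.15,10.5,-0.4,81.5,0],
])

```text
t: 15.75
tool_pos: [0.7023, 0.2498, 0.2515]
tool_rot: [0.708, -0.033, 0.704, 0.037]
ft_force: [3.3, 5.2, 2.5]
opening: 0.0236
```

```bash
python3 - <<'E'
from lid import *
off=np.array([.00029,-.00012,-.01123])
to([(roll(a)+off,None) for a in (1.8,1.9)])
snap('scene','scene14',(160,60,330,190),4.6)
E
```

```text
t 15.75 tcp [0.7023 0.2498 0.2515] yaw 1.67 xax [ 0.0055  0.0062 -1.    ] j [-0.02  0.89 -0.9   1.02  0.66  1.49  0.91] F [3.3 5.2 2.5] open 0.0236
  -> [0.691  0.2474 0.2529] shift [ -1.4  -1.3 -11.4] turn 0
  -> [0.708  0.2491 0.2468] shift [ 4.8 -1.3  5.6] turn 0
```

View pics/scene14.png

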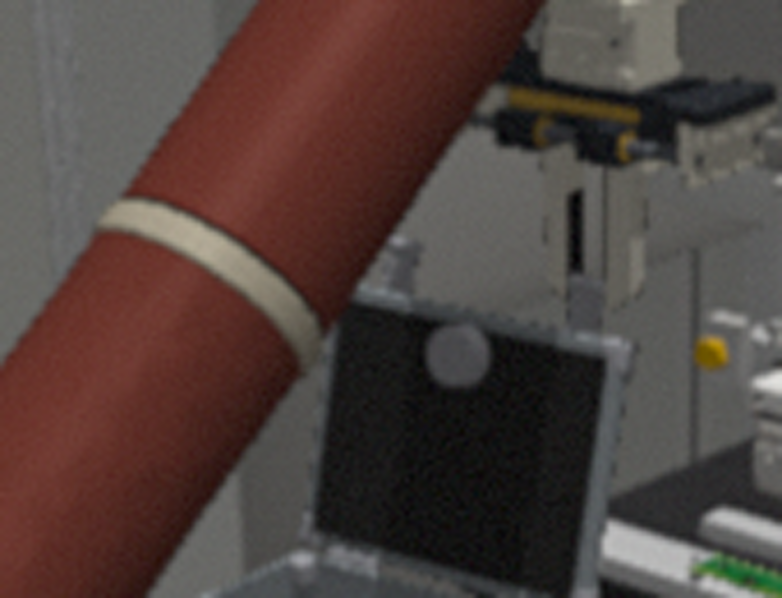

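>>> apply_moves([
  [0.4,10,0,0,0],
  [0.5,10,0,0,0],
  [0.5,0,0,0,0],
  [0.5,-40,0,0,0],
  [0.5,-80,0,-10,0],
  [0.5,-80,-40,-50,0],
  [0.5,-80,-80,-90,0],
  [0.5,-80,-120,-130,0],
])

```text
t: 16.8
tool_pos: [0.5824, 0.1131, 0.3293]
tool_rot: [0.707, -0.035, 0.706, 0.034]
ft_force: [0.0, -0.4, -0.2]
opening: 0.0463
```

>>> apply_moves([
  [0.5,0,-50,-20,0],
  [0.5,0,-100,-30,0],
  [0.5,0,-150,-30,0],
  [0.5,0,-150,-30,0],
])

```text
t: 17.3
tool_pos: [0.5689, -0.0438, 0.3284]
tool_rot: [0.706, -0.032, 0.707, 0.03]
ft_force: [-0.3, -0.2, 0.2]
opening: 0.0464
```

```bash
python3 - <<'E'
from h import *
to([])
snap('scene','scene15',(150,110,310,240),5);snap('top','top15',(140,135,300,275),5)
snap('scene','s15f'); snap('top','t15f')
E
```

```text
t 17.3 tcp [ 0.5689 -0.0438  0.3284] yaw 1.659 xax [-8.0e-04 -3.7e-03 -1.0e+00] j [ 0.64  0.58 -1.06  1.46  0.51  1.4   1.22] F [-0.3 -0.2  0.2] open 0.0464
```

View pics/scene15.png

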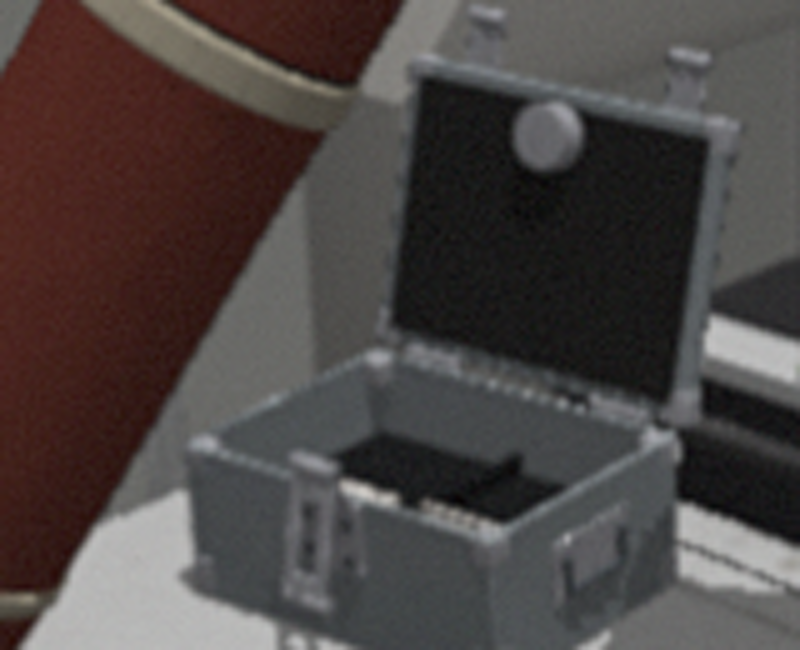

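View pics/top15.png

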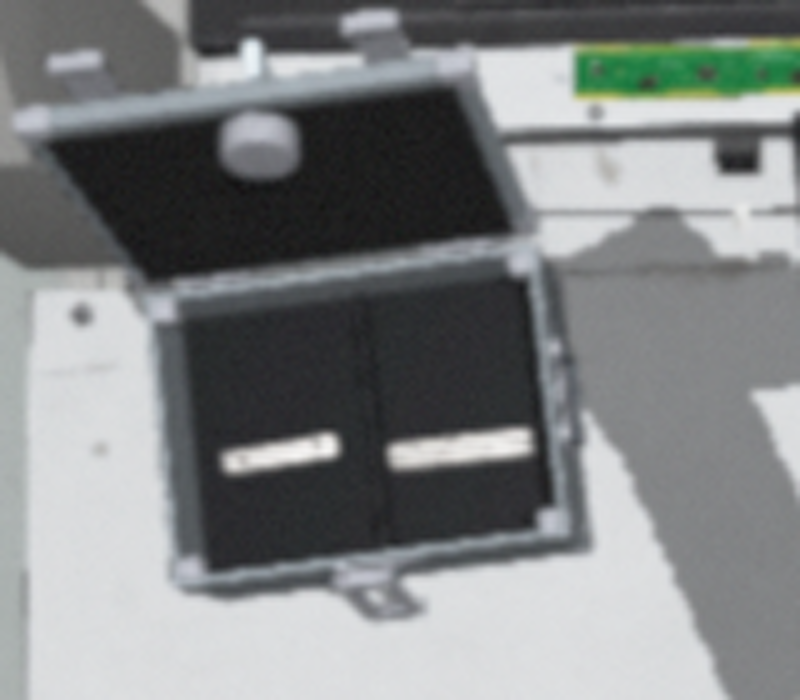

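View pics/t15f.png

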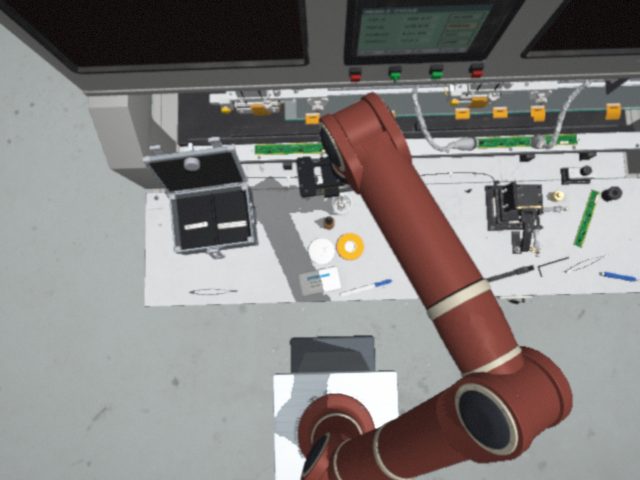

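```bash
python3 - <<'E'
from h import *
im=cv2.imread('pics/raw_t15f.png')
g=cv2.cvtColor(im,cv2.COLOR_BGR2GRAY)
for nm,(x0,y0,x1,y1) in {'blade':(216,215,249,232),'flat':(182,219,211,232)}.items():
    m=(g[y0:y1,x0:x1]>110).astype(np.uint8)
    n,l,st,ce=cv2.connectedComponentsWithStats(m); k=1+np.argmax(st[1:,4])
    ys,xs=np.nonzero(l==k); pts=np.c_[xs+x0,ys+y0].astype(np.float32)
    r=cv2.minAreaRect(pts); print(nm,st[k],r)
    z=.057 if nm=='blade' else .05
    W=np.array([atz('top',p,z)[:2] for p in pts]); c=W.mean(0); u,s,v=np.linalg.svd(W-c); a=np.arctan2(v[0,1],v[0,0])
    ext=np.ptp((W-c)@v[0]); wd=np.ptp((W-c)@v[1]); mid=c
    cs,sn=np.cos(CASE[2]),np.sin(CASE[2]); d=c-CASE[:2]
    print(nm,c.round(4),'angle',a,'len',ext,wd,'case',cs*d[0]+sn*d[1],-sn*d[0]+cs*d[1])
cv2.imwrite('pics/bl.png',cv2.resize(im[210:240,175:260],None,fx=9,fy=9,interpolation=cv2.INTER_CUBIC))
E
```

```text
blade [  1   5  30   9 178] ((231.58535766601562, 224.26828002929688), (6.184166431427002, 29.1539249420166), 83.6598129272461)
blade [0.5406 0.2523] angle 1.654773463834605 len 0.07515216629346225 0.016129449269592613 case -0.018006870869974226 -0.04543517666956092
flat [  2   2  24   9 126] ((195.562255859375, 225.3320770263672), (5.405797004699707, 23.7117919921875), 79.3803482055664)
flat [0.5418 0.3477] angle 1.7162019457005528 len 0.061263051632449966 0.014488779180414215 case -0.007331201302919708 0.04941041624611152
```

View pics/bl.png

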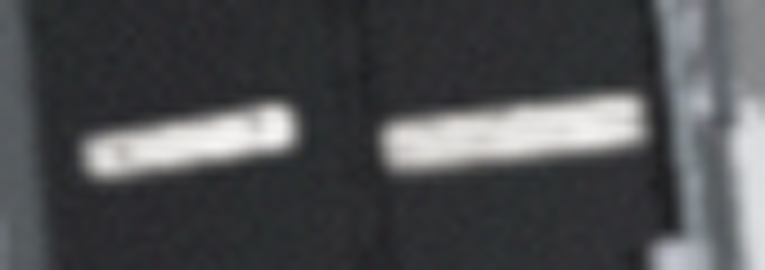

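```bash
python3 - <<'E'
from h import *
to([((.5406,.2523,.25),.084),((.5406,.2523,.09),.084)])
E
```

```text
t 17.5 tcp [ 0.5682 -0.0353  0.3292] yaw 1.6728 xax [ 5.e-04  6.e-04 -1.e+00] j [ 0.63  0.58 -1.06  1.46  0.5   1.4   1.22] F [-0.4  0.5  0.6] open 0.0466
  -> [0.5406 0.2523 0.25  ] shift [ 79.4 288.9   1.8] turn -1.553
  -> [0.5406 0.2523 0.09  ] shift [239.4 288.8   1.7] turn -1.553
```

>>> apply_moves([
  [0.5,0,30,-10,0.18],
  [0.5,0,70,-15,0.36],
  [0.5,0,110,-20,0.54],
  [0.5,0,150,-20,0.72],
  [0.5,10,190,-20,0.9],
  [0.5,20,230,-15,1.08],
  [0.5,40,270,-5,1.26],
  [0.5,60,289,2,1.44],
])

```text
t: 18.5
tool_pos: [0.5397, 0.256, 0.2687]
tool_rot: [0.554, 0.439, 0.555, -0.438]
ft_force: [-0.5, -0.1, -0.2]
opening: 0.0466
```

>>> apply_moves([
  [0.5,10,0,0,0.14],
  [0.5,20,0,0,0.14],
  [0.5,20,0,0,0.14],
  [0.5,20,0,0,0.14],
])

```text
t: 19.0
tool_pos: [0.5419, 0.2508, 0.2492]
tool_rot: [0.522, 0.477, 0.522, -0.476]
ft_force: [0.6, 0.1, 1.0]
opening: 0.0464
```

```bash
python3 - <<'E'
from h import *
to([((.5406,.2523,.1),.084),((.5406,.2523,.0455),.084)])
snap('scene','s16',(150,60,310,240),3.3);snap('top','t16',(140,135,300,275),4)
E
```

```text
t 19.0 tcp [0.5419 0.2508 0.2492] yaw 0.091 xax [ 8.e-04  7.e-04 -1.e+00] j [-0.11  0.56 -0.61  1.53  0.34  1.15 -0.69] F [0.6 0.1 1. ] open 0.0464
  -> [0.5406 0.2523 0.1   ] shift [149.2  -1.3  -1.5] turn 0.007
  -> [0.5406 0.2523 0.0455] shift [203.7  -1.3  -1.5] turn 0.007
```

View pics/s16.png

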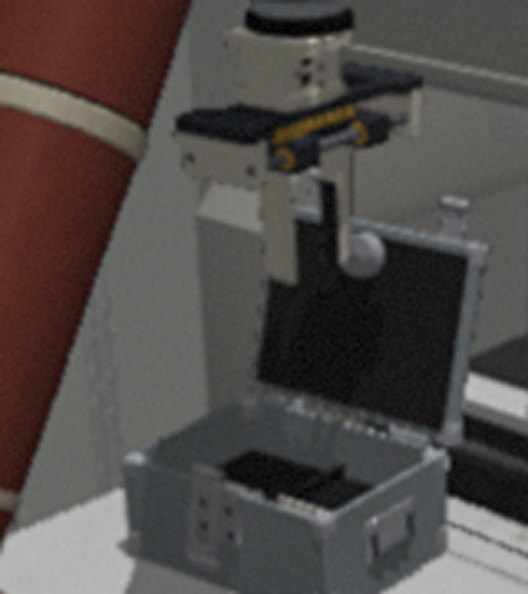

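>>> apply_moves([
  [0.5,40,-0.6,-1,0.005],
  [0.5,80,-0.6,-1,0.005],
  [0.5,120,-0.6,-1,0.005],
  [0.5,150,-0.6,-1,0.005],
  [0.5,170,-0.6,-1,0.005],
  [0.5,170,-0.6,-1,0.005],
  [0.5,170,-0.6,-1,0.005],
])

```text
t: 19.98
tool_pos: [0.5419, 0.2522, 0.0797]
tool_rot: [0.521, 0.479, 0.521, -0.478]
ft_force: [-0.2, -0.1, 0.2]
opening: 0.0464
```

```bash
python3 - <<'E'
from h import *
to([((.5406,.2523,.0455),.084)])
snap('scene','s17',(150,60,310,240),3.3);snap('top','t17',(140,135,300,275),4)
E
```

```text
t 19.98 tcp [0.5419 0.2522 0.0797] yaw 0.0849 xax [ 0.0018  0.0014 -1.    ] j [-0.17  0.75 -0.51  1.72  0.48  0.8  -0.82] F [-0.2 -0.1  0.2] open 0.0464
  -> [0.5406 0.2523 0.0455] shift [34.2 -1.3 -0.2] turn 0.001
```

View pics/s17.png

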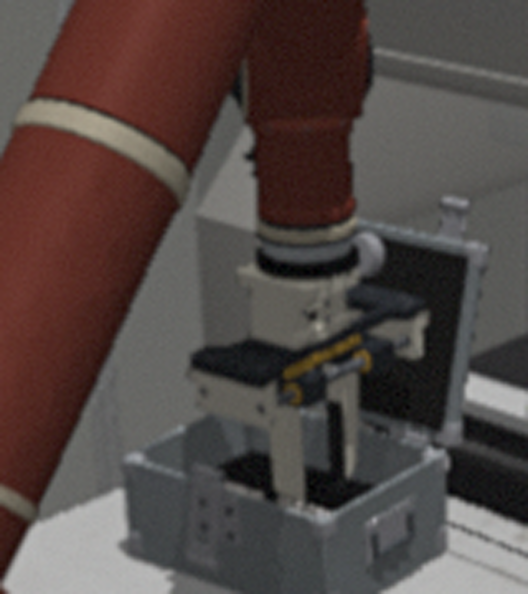

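View pics/t17.png

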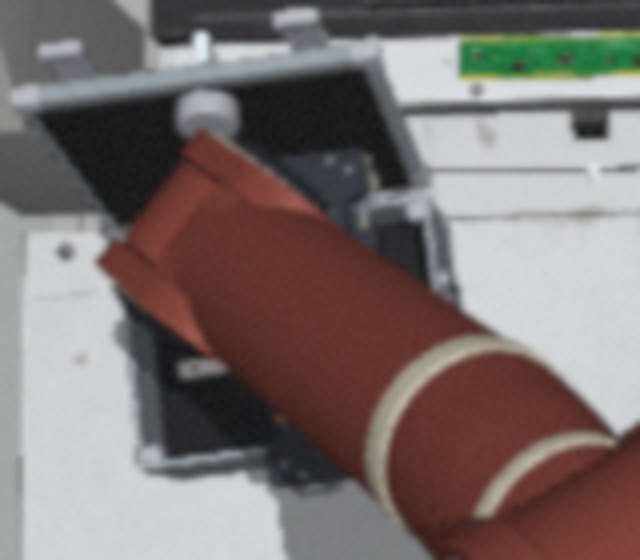

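>>> apply_moves([
  [0.5,15,-1,0,0],
  [0.5,28,-1,0,0],
  [0.5,33.5,-1,0,0],
  [0.5,33.5,-1,0,0],
  [0,33.5,-1,0,0],
  [0,33.5,-1,0,0],
  [0,33.5,-1,0,0],
  [0,33.5,-1,0,0],
], force=25)

```text
t: 21.08
tool_pos: [0.5402, 0.2516, 0.0453]
tool_rot: [0.521, 0.478, 0.521, -0.478]
ft_force: [0.0, -0.5, 0.4]
opening: 0.0115
```

```bash
python3 - <<'E'
from h import *
to([])
E
```

```text
t 21.07 tcp [0.5402 0.2516 0.0453] yaw 0.0849 xax [ 3.e-04  1.e-04 -1.e+00] j [-0.18  0.79 -0.48  1.75  0.51  0.73 -0.85] F [ 0.  -0.5  0.4] open 0.0115
```

>>> apply_moves([
  [0,-10,0,0,0],
  [0,-30,0,0,0],
  [0,-60,0,0,0],
  [0,-95,0,0,0],
  [0,-130,0,0,0],
  [0,-165,0,0,0],
  [0,-200,0,0,0],
  [0,-205,0,0,0],
], force=30)

```text
t: 22.08
tool_pos: [0.541, 0.2527, 0.2533]
tool_rot: [0.521, 0.48, 0.52, -0.476]
ft_force: [0.2, 0.4, -1.1]
opening: 0.0116
```

```bash
python3 - <<'E'
from h import *
to([((.5,.0,.25),.084)])
snap('scene','s18',(150,60,310,240),3.3); snap('scene','s18t',(350,260,460,360),7); snap('top','t18t',(395,220,475,280),9)
E
```

```text
t 22.07 tcp [0.541  0.2527 0.2533] yaw 0.0851 xax [ 0.0053  0.0031 -1.    ] j [-0.11  0.56 -0.61  1.53  0.34  1.16 -0.7 ] F [ 0.2  0.4 -1.1] open 0.0116
  -> [0.5  0.   0.25] shift [  2.3 -62.3 248.3] turn 0.001
```

View pics/s18.png

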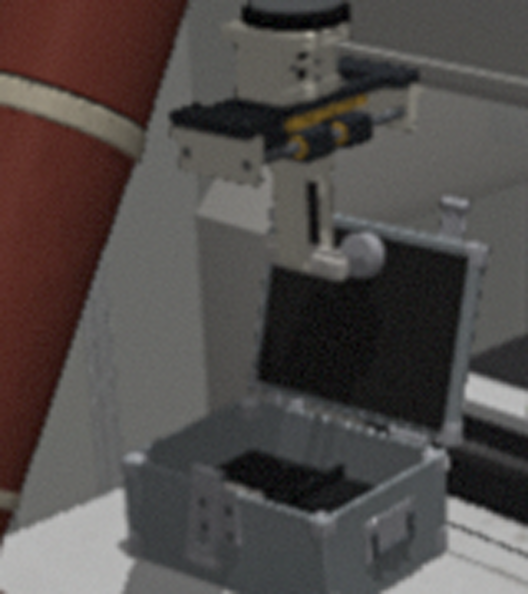

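View pics/s18t.png

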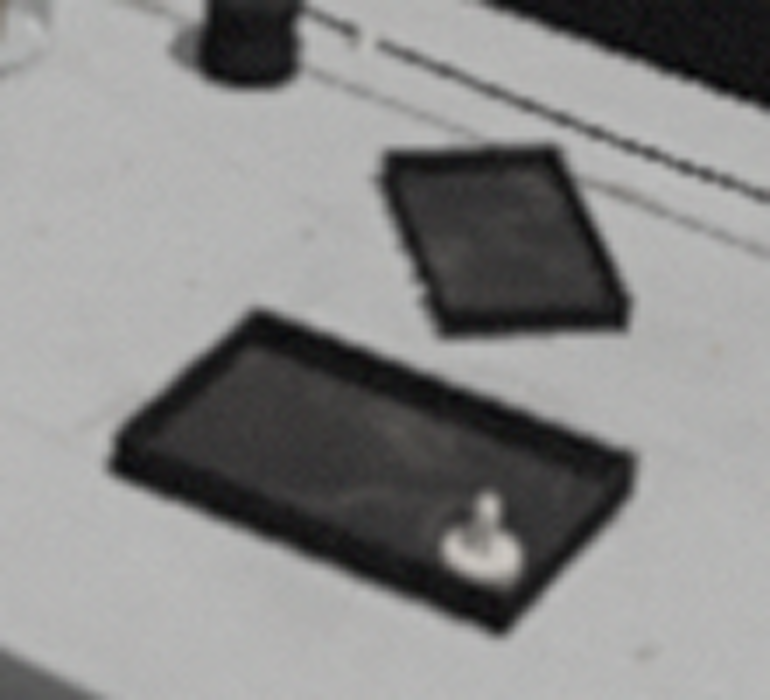

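View pics/t18t.png

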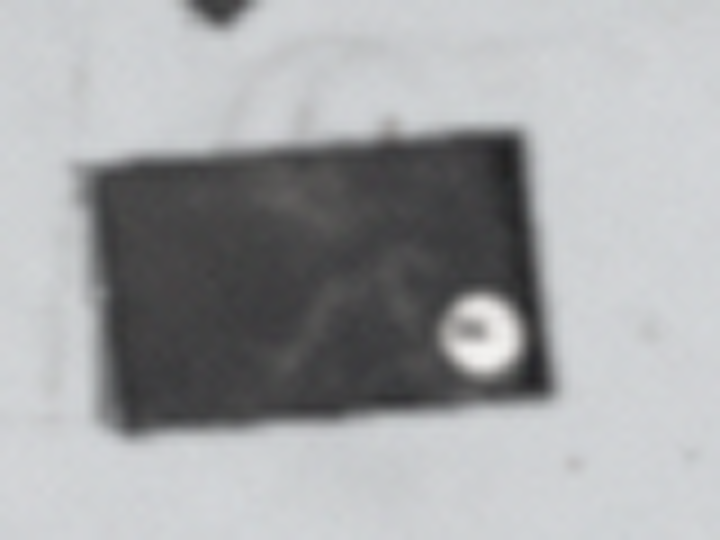

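```bash
python3 - <<'E'
from h import *
from scipy.optimize import least_squares
S=lambda u,v:(350+u/7,260+v/7); T=lambda u,v:(395+u/9,220+v/9)
O=[('scene',(.04,.0625,.016),S(258,312)),('scene',(.04,-.0625,.016),S(635,460)),('scene',(-.04,.0625,.016),S(118,437)),('scene',(-.04,-.0625,0),S(500,632)),('scene',(-.04,.0625,0),S(112,468)),
('top',(.04,.0625,.016),T(90,165)),('top',(.04,-.0625,.016),T(525,130)),('top',(-.04,-.0625,.016),T(553,393)),('top',(-.04,.0625,.016),T(118,432))]
res=lambda p:np.concatenate([proj(n,cw(X,p))[0]-np.array(uv) for n,X,uv in O])
r=least_squares(res,[.455,-.265,.04],loss='soft_l1'); print(r.x); print(res(r.x).reshape(-1,2).round(1))
p=r.x
t=cw((.006,.010,.0),p); print('target',t)
to([((t[0],t[1],.25),p[2])])
E
```

```text
[ 0.45928909 -0.26410609  0.05173811]
[[-0.2 -2. ]
 [ 0.7 -1.6]
 [-0.9 -1.8]
 [ 0.1  0.7]
 [-0.5  0.4]
 [ 0.9 -0.3]
 [-0.1 -0.3]
 [ 0.2  0.7]
 [ 0.9  0.3]]
target [ 0.46476391 -0.25380918  0.        ]
t 22.23 tcp [0.5395 0.251  0.2493] yaw 0.0851 xax [-0.0013 -0.0011 -1.    ] j [-0.11  0.56 -0.61  1.53  0.34  1.16 -0.7 ] F [ 0.  -0.3 -0.2] open 0.0118
  -> [ 0.4648 -0.2538  0.25  ] shift [-1.000e-01 -1.174e+02  4.966e+02] turn 0.033
```

>>> apply_moves([
  [0,0,-6,25,0],
  [0,0,-18,75,0],
  [0,0,-31,130,0],
  [0,0,-44,185,0.01],
  [0,0,-57,240,0.01],
  [0,0,-70,295,0.02],
  [0,0,-83,350,0.03],
  [0,0,-95,400,0.03],
])

```text
t: 23.22
tool_pos: [0.4777, -0.1572, 0.2485]
tool_rot: [0.512, 0.486, 0.514, -0.487]
ft_force: [0.7, -0.3, -1.1]
opening: 0.0115
```

```bash
python3 - <<'E'
from h import *
to([((.4648,-.2538,.25),.052),((.4648,-.2538,.08),.052)])
E
```

```text
t 23.23 tcp [ 0.4777 -0.1572  0.2485] yaw 0.0541 xax [-3.2e-03  7.0e-04 -1.0e+00] j [ 0.69  0.41 -0.6   1.78  0.26  1.03  0.05] F [ 0.7 -0.3 -1.1] open 0.0115
  -> [ 0.4648 -0.2538  0.25  ] shift [ -1.6 -18.1  95.7] turn 0.002
  -> [ 0.4648 -0.2538  0.08  ] shift [168.4 -17.6  95.9] turn 0.002
```

>>> apply_moves([
  [0,0,-9,50,0],
  [0,20,-17,94,0],
  [0,60,-17,94,0],
  [0,100,-17,94,0],
  [0,140,-17,94,0],
  [0,170,-17,94,0],
  [0,170,-17,94,0],
  [0,170,-17,94,0],
])

```text
t: 24.22
tool_pos: [0.4679, -0.2497, 0.0804]
tool_rot: [0.514, 0.486, 0.514, -0.486]
ft_force: [-1.2, -0.8, -0.0]
opening: 0.0115
```

```bash
python3 - <<'E'
from h import *
to([((.4648,-.2538,.030),.052),((.4648,-.2538,.0055),.052)])
snap('scene','s19',(340,200,480,360),3.7); snap('top','t19',(380,200,490,290),7)
E
```

```text
t 24.23 tcp [ 0.4679 -0.2497  0.0804] yaw 0.0552 xax [ 4.e-04  3.e-04 -1.e+00] j [ 0.75  0.66 -0.46  1.91  0.45  0.68  0.07] F [-1.2 -0.8 -0. ] open 0.0115
  -> [ 0.4648 -0.2538  0.03  ] shift [50.4 -3.4  3.9] turn 0.003
  -> [ 0.4648 -0.2538  0.0055] shift [74.9 -3.4  3.9] turn 0.003
```

View pics/s19.png

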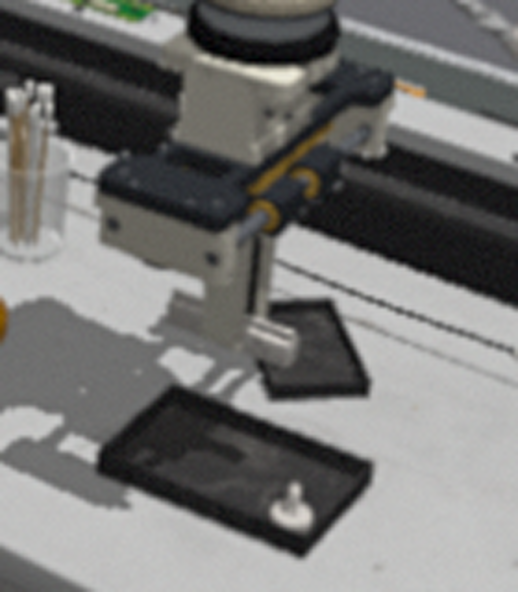

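View pics/t19.png

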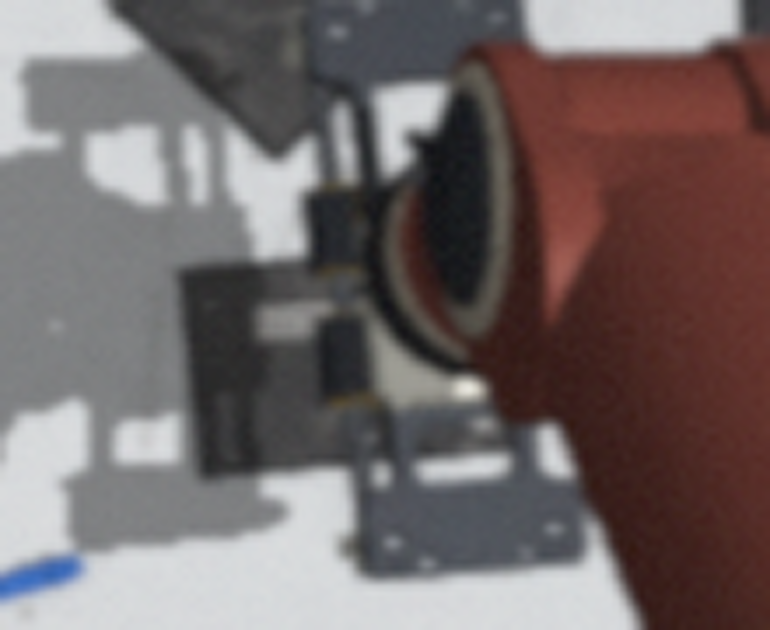

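>>> apply_moves([
  [0,20,-2,3,0],
  [0,40,-3,3.5,0],
  [0,58,-3,3.5,0],
  [0,64,-3,3.5,0],
  [0,64,-3,3.5,0],
  [0,64,-3,3.5,0],
])

```text
t: 25.08
tool_pos: [0.4655, -0.2538, 0.017]
tool_rot: [0.514, 0.486, 0.513, -0.486]
ft_force: [0.7, 0.1, -0.7]
opening: 0.0112
```

```bash
python3 - <<'E'
from h import *
print(atz('top',(416.9,246),.09))
to([((.4648,-.2538,.0055),.052)])
snap('scene','s20',(380,240,460,350),5.4)
E
```

```text
[ 0.46719288 -0.21314733  0.09      ]
t 25.07 tcp [ 0.4655 -0.2538  0.017 ] yaw 0.055 xax [ 1.7e-03 -7.0e-04 -1.0e+00] j [ 0.7   0.75 -0.38  1.95  0.52  0.54  0.01] F [ 0.7  0.1 -0.7] open 0.0112
  -> [ 0.4648 -0.2538  0.0055] shift [11.5 -0.7 -0. ] turn 0.003
```

View pics/s20.png

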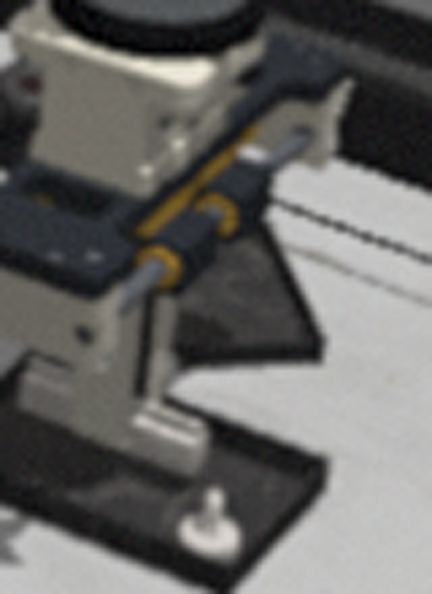

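Blade up, aligned, clear of the screw. Lower gently.

>>> apply_moves([
  [0,4,0,0,0],
  [0,8,0,0,0],
  [0,10,0,0,0],
  [0,11,0,0,0],
  [0,11,0,0,0],
])

```text
t: 25.75
tool_pos: [0.4646, -0.2534, 0.0053]
tool_rot: [0.513, 0.486, 0.514, -0.486]
ft_force: [-1.3, 1.3, 2.1]
opening: 0.0116
```

>>> apply_moves([
  [0,0.4,0,0,0],
  [0,0.4,0,0,0],
])

```text
t: 26.0
tool_pos: [0.4646, -0.2534, 0.0052]
tool_rot: [0.514, 0.486, 0.514, -0.486]
ft_force: [-1.1, 1.1, 5.2]
opening: 0.0115
```

>>> apply_moves([
  [0.22,0,0,0,0],
  [0.22,0,0,0,0],
  [0.22,0,0,0,0],
  [0.22,0,0,0,0],
])

```text
t: 26.5
tool_pos: [0.4648, -0.2535, 0.0046]
tool_rot: [0.514, 0.486, 0.514, -0.486]
ft_force: [-0.8, -0.7, 0.2]
opening: 0.0206
```

```bash
python3 - <<'E'
from h import *
to([])
snap('scene','s21',(380,240,460,350),5.4)
E
```

```text
t 26.5 tcp [ 0.4648 -0.2535  0.0046] yaw 0.055 xax [ 0.e+00  2.e-04 -1.e+00] j [ 0.69  0.77 -0.37  1.96  0.54  0.51  0.  ] F [-0.8 -0.7  0.2] open 0.0206
```

View pics/s21.png

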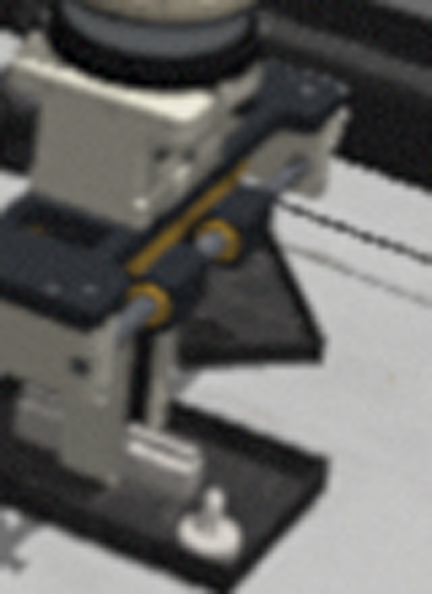

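Tip stands released. Raise straight up and move aside for a check.

>>> apply_moves([
  [0.22,-8,0,0,0],
  [0.22,-25,0,0,0],
  [0.22,-60,0,0,0],
  [0.3,-110,0,0,0],
  [0.3,-160,0,0,0],
  [0.3,-210,0,30,0],
  [0.3,-230,0,80,0],
  [0.3,-230,0,130,0],
])

```text
t: 27.55
tool_pos: [0.4731, -0.3849, 0.2391]
tool_rot: [0.516, 0.486, 0.511, -0.485]
ft_force: [0.2, 0.6, -0.4]
opening: 0.0281
```

>>> apply_moves([
  [0.3,0,-30,40,0],
  [0.3,0,-60,80,0],
  [0.3,0,-60,100,0],
  [0.3,0,-60,100,0],
  [0.3,0,-60,100,0],
])

```text
t: 28.18
tool_pos: [0.4184, -0.4846, 0.2354]
tool_rot: [0.514, 0.486, 0.514, -0.485]
ft_force: [0.7, 0.2, 0.0]
opening: 0.0277
```

```bash
python3 - <<'E'
from h import *
to([])
snap('scene','s22',(150,110,470,350),2.4);snap('top','t22',(140,135,480,310),2.3); snap('top','t22t',(395,220,475,280),9)
E
```

```text
t 28.18 tcp [ 0.4184 -0.4846  0.2354] yaw 0.0575 xax [ 0.001  0.001 -1.   ] j [ 1.13  0.64 -0.55  1.42  0.34  1.18  0.6 ] F [0.7 0.2 0. ] open 0.0277
```

View pics/s22.png

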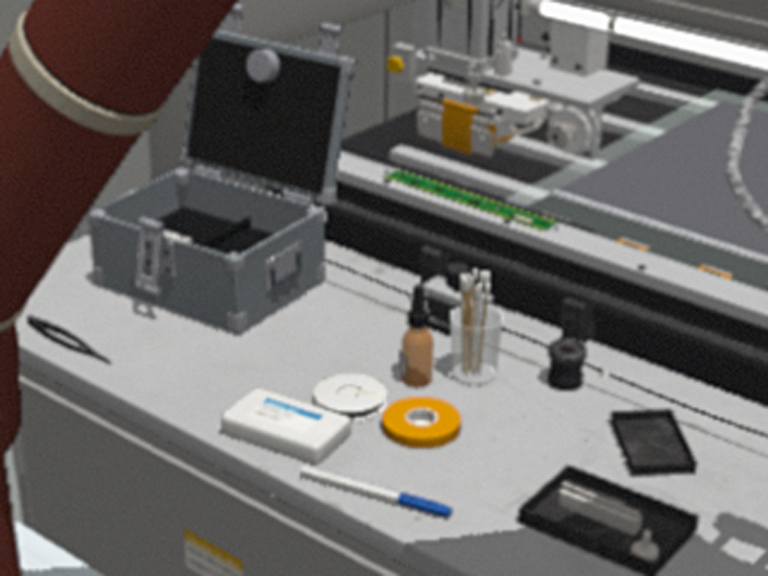

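View pics/t22.png

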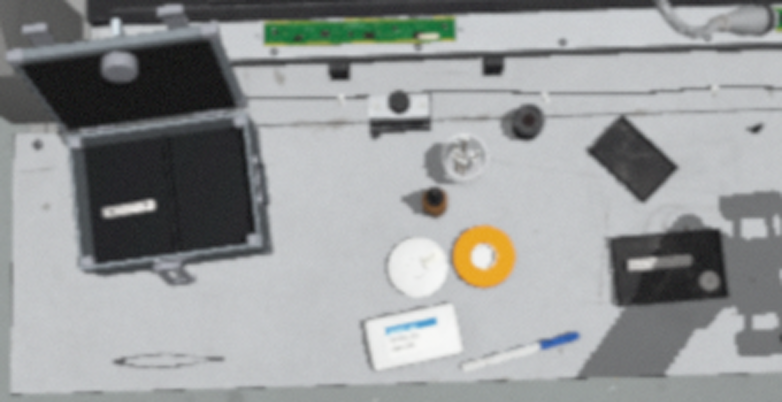

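View pics/t22t.png

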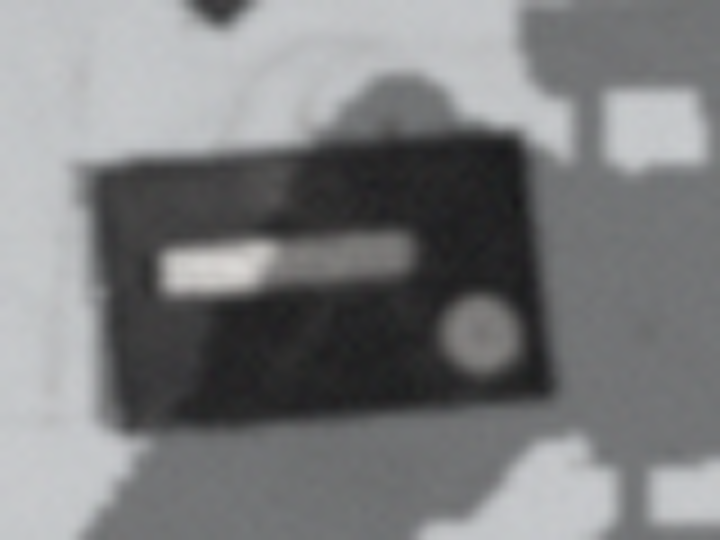

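```bash
python3 - <<'E'
from h import *
ctrl.hand_in()
E
```

```text
the job is handed in; nothing more can be done
```

I did the changeover steps in the order you gave and handed the job in at about t = 28 s. The hand-in reports no verdict.

- **Staple:** I gripped the wing and pushed it down about 4.6 mm to its stop. I then turned it until it met the stop, in line with the slot, and let it spring up.
- **Hasp:** I swung it by its curl past upright, and it dropped to hang down the front with the lid still shut.
- **Lid:** I raised it by the right lift tab to about 1.85 rad, short of the 2.0 rad stop. It stands open by itself.
- **Bladed tip:** I took it out of the right cell and lowered it onto the larger tray's floor with a few newtons of contact. I released it there, blade up.

**Last checks:** The final pictures show the bladed tip lying inside the tray walls, clear of the thumb screw. The flat tip is still in its cell, the lid is open and the hasp is hanging. The tray and bystanders look unmoved, and the gripper is clear of everything.

**Disagreements:**
- **Tips:** The note says the bladed tip lies along the case's x, but both tips lay along the case's y. I turned the gripper to match.
- **Tray position:** The first two camera measurements differed by 5–9 mm. A combined fit of both cameras settled it, with a remaining error of up to 2 pixels at a few corners.

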